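Tighten a terminal screw and snap the cover on the box

ROBOT

A 6-joint arm with a two-finger parallel gripper is mounted at the origin on the work surface. World frame = base frame: x ahead of the robot, y to its left, z up, the work surface at z = 0. Lengths are in mm, angles in rad, forces in N, time in s.
With the tool pointing down it reaches from about 275 to 1000 mm from the base axis. Payload 8.4 kg.
Tool frame: the origin (TCP) lies at the centre of the arm's flange, where the gripper is bolted on; the fingertips stand 173 mm ahead of it and the grasp point (between the pads) lies 155 mm ahead of it (r.nose_length is the distance from the TCP to the fingertips, in mm); z points along the fingers, y is the direction in which the jaws open and shut (so a half turn about z gives the same grasp; the last joint's range is limited). The gripper opens to 85 mm and grips with 20 to 120 N. Pads are 22 mm wide; open, the fingers measure 114 mm over their backs; the gripper's body (76 mm by 85 mm) begins 54 mm behind the grasp point. The pads swing forward as they close: fully open they stand 13 mm farther back than shut.
Start: joints at [-1.169, 0.353, 1.633, -0, 1.155, -0.002], TCP at [245.572, -574.738, 404.681] pointing down, gripper open.
Joint ranges: [-2.63, 2.63], [-0.92, 2.1], [0.06, 2.66], [-1.3, 4.44], [0, 2.69], [-3.02, 3.02]. Speed limits (rad/s): [2.22, 2.22, 2.79, 3.14, 3.14, 3.14].

INTERFACE

Orientations are given as [roll, pitch, yaw] about the fixed x, y, z axes, in that order (R = Rz(yaw) Ry(pitch) Rx(roll)).
In Python, from rig import r, grab_frame, workorder gives the robot as it stands.
- The arm moves only by the tool carry_out, never from a script. Its argument "steps" is a list that holds one entry, the list of rows, each a list of 5 numbers: the opening in per cent of the stroke, from 0 (shut) to 100 (fully open), then the shift along the tool's x, y, z in m, then the turn about the tool's z in degrees. In form: [[[jaw, x, y, z, spin], ...]]. A call has 1 to 8 rows; each row is the pose to reach, as a shift and turn from the pose measured when the call began, along the tool's axes at that moment; what a row does not reach only later rows make up. A row lasts 1/10 s, in which the tool goes at most 50 mm and 8.59 degrees, less where a joint would pass 70% of its speed; a pose out of reach is approached as far as the arm can. A call with a gripper value outside its range is refused whole. The fingers move at their own pace and stop on an object; "squeeze" is the grip in N (left out, the last holds). Time passes only in rows, so rows that repeat a pose let the fingers close. It gives the time, the measured TCP pose, the force and the opening at its end, in the units of the state.
- r.sense(): the state, without advancing time (a new reading comes with each control period).
- grab_frame(name): name is "scene" or "top"; returns a dict with "image" (384x512x3 uint8, red, green, blue), "intrinsics" (3x3 intrinsics, pixels), "D" ([k1, k2, p1, p2, k3] as OpenCV has them; the pictures are not rectified), "eye" and "rotation" of the camera in the world. Camera axes: x right, y up, looking along -z (the intrinsics and any distortion apply to the point x, -y, -z); pixel columns grow to the right and rows downward; lengths in mm; the calibration is good to about 2 mm. A picture is of the moment at which its call begins. There is no depth.
- workorder.sign_off(): hands the job in, once; it reports no verdict.
The state is a dict: "clock": time; "qpos": joint angles; "qvel": joint speeds; "joint_efforts": joint torques, N m; "eef_pos": TCP position; "tcp_rot": TCP orientation; "contact_force": force on the tool from outside, world axes, zero at the start; "wrist_torque": the same for the moment, N m; "opening": opening from 0.0 (shut) to 1.0 (fully open).
Only numpy, scipy, OpenCV 4.12 (cv2) and the standard library are available. Lean on these libraries where they do the work, as an engineer would, in place of code of your own. Each camera call takes 0.05 s, during which the arm holds its last target.

TASK

With the flat-bladed key from the wooden stand, turn the slotted terminal screw in the open grey box clockwise until it stops (keep the fingers off the screw), then set the key aside, back in its stand or down on the bench clear of the box. Take the grey clip cover by its grip bar and press it down onto the box, past the point where the latches suddenly give way, until it sits flat on the rim all round, and finish with the gripper still pressing it down firmly, about 10 N, without letting go. Leave the can, the battery and the steel collar where they are.

Things in the scene. Friction and masses are not known exactly. Their poses are not given: they have to be found in the camera images.
- screw (a joint): Turning of the terminal screw: starts between 0 and 0.35 rad, grows clockwise seen from above, hard stop at 1.3 rad. It turns stiffly (0.08 N m of friction), stays where it is left, cannot come out and does not move up or down.
- screw_slot (a point): Centre of the top face of the brass screw head, which is in the middle of the box, axis upright. The head is 28 mm across with a straight slot right across it, 7 mm wide and 8 mm deep; this point lies at the mouth of the slot, 16 mm below the rim of the box. x axis along the slot (turning with the screw; either way round is the same), z up.
- box_rim (a point): Centre of the mouth of the open grey terminal box, at rim height, 50 mm above the bench. The box is fixed, 140 mm along this frame's x and 100 mm along y outside, walls 5 mm, with a black cable gland on the +x end; z up. Inside each short end a sprung steel bar (12 mm thick, 58 mm long along y, centre 59 mm from the middle and 11 mm below the rim) is the latch.
- key_grip (a point): Centre of the key's black handle: upright flat paddle 36 mm wide (this frame's x), 12 mm thick (y) and 42 mm high (z). Below it runs a flat steel blade 18 mm wide (x) and 4 mm thick (y); its tip is 75 mm below this point, the paddle's lower face 21 mm below. 90 g. It starts upright, blade down, in the stand; z points up along the key.
- stand_hole0 (a point): Centre of the mouth of the slot in the top of the wooden stand that holds the key: slot 22 mm (x) by 8 mm (y), 25 mm deep. The stand is a fixed block 80 mm (x) by 60 mm (y), 40 mm high.
- cover_grip (a point): Centre of the black grip bar on the loose grey clip cover: bar 45 mm long (this frame's x), 14 mm thick (y), 26 mm high, upright on a plate 140 (x) by 100 (y) by 5 mm; the bar's foot (top of the plate) is 13 mm below this point. The cover stands level on the bench on its legs, this point 42 mm above the bench. About 110 to 180 g. z up.
- cover_under (a point): Centre of the underside of the cover's plate, 18 mm below cover_grip, same axes; with the cover home it coincides with box_rim (a half turn makes no difference). Two legs reach 24 mm below it, 48 mm from the middle along x, 40 mm wide, with a rounded hook outside near the foot; two skirts along the long sides reach 14 mm below, with 3 mm of play on each side in the box.
- can: Bystander: plain aluminium can, 58 mm across, 110 mm high, origin at its foot. Leave it alone.
- battery: Bystander: black tool battery, 70 by 60 by 50 mm, origin at its underside. Leave it alone.
- collar: Bystander: steel collar, 42 mm across, 22 mm high, with a 24 mm bore, origin at its underside. Leave it alone.
- cover: The clip cover; origin between the feet of its legs, 24 mm below cover_under. Lowered on the box, its hooks meet the latches with the plate 16 mm above the rim; the push needed rises to about 10 to 14 N near 11 mm and falls off sharply between 9 and 6 mm; below that the latches draw the cover down to the rim by themselves.
- gasket: The black rim on top of the box walls on which the cover's plate comes to rest; fixed to the box and hard; its top is 50 mm above the bench. Origin at the centre of the box's underside.
- key: The key; origin at the tip of the blade.
Not all that is in view belongs to the job. Leave any purple or turquoise look-alike of the part that bears screw alone.

How it is judged:
By the outcome, as a careful person would: the job done as asked, in the order asked, and still so for the second after the job is handed in, while the arm keeps its last pose, push and grip.
It also fails if it takes over 70 s, if anything falls off the work surface, if the arm or the gripper's body presses on something with over 40 N, if the wrist force passes 120 N, or if a joint passes its speed limit or range.

## Working session

There is one attempt and no reset: what is moved stays moved. The work goes in short steps, Python scripts to look and compute and a tool call to move; the robot and the scene stay as the last step left them, time stands still between calls to the robot, and variables do not carry over. Pictures are saved under pics/ and viewed, and the job is handed in when it is done.

Besides the shell and the picture viewer there is one more tool, called after "Emit:" in YAML: its name, and indented under it one key for each argument. carry_out: Moves the arm, as the interface text tells. Its arguments: {"type":"object","properties":{"steps":{"type":"array","items":{"type":"array","items":{"type":"array","items":{"type":"number"}}}},"squeeze":{"type":"number"}},"required":["steps"]}

```bash
mkdir -p pics; ls
python3 - <<'E'
from rig import r, grab_frame, workorder
import cv2
s=r.sense();print(s)
for n in ("scene","top"):
    f=grab_frame(n);print(n,f["intrinsics"],f["D"],f["eye"],f["rotation"])
    cv2.imwrite(f"pics/{n}0.png",f["image"][:,:,::-1])
E
```

```text
pics
{'clock': 0.0, 'qpos': array([-1.16938340e+00,  3.53654475e-01,  1.63415736e+00, -2.96976181e-05,
        1.15516252e+00, -2.44135303e-03]), 'qvel': array([ 2.19984225e-04,  4.31043496e-04, -5.50645718e-04,  7.51066378e-04,
       -3.67890030e-05, -6.11002711e-04]), 'joint_efforts': array([ 3.12720447e-03, -6.05243254e+01, -3.42066658e+01,  3.14034141e-04,
        9.31287504e-03, -9.91664052e-06]), 'eef_pos': array([ 245.48242176, -574.51363172,  403.94761411]), 'tcp_rot': array([-3.14021090e+00,  2.37793111e-05,  4.03866303e-01]), 'contact_force': array([-0.05712459, -0.04443278, -0.50552499]), 'wrist_torque': array([ 0.03324658, -0.00177297,  0.0083683 ]), 'opening': 0.9981494356333386}
scene [[494.10480281   0.         251.26818315]
 [  0.         494.10480281 194.05701184]
 [  0.           0.           1.        ]] [-0.11524916  0.          0.          0.          0.        ] [1075.52065814  618.03292034  925.04245218] [ 0.79268279 -0.01042894  2.44187828]
top [[468.32268255   0.         263.24302041]
 [  0.         468.32268255 192.98302481]
 [  0.           0.           1.        ]] [0.01508369 0.         0.         0.         0.        ] [ 446.09057707  -45.31298375 1159.01208013] [ 0.07607217 -0.00327234 -1.55149395]
```

View pics/scene0.png

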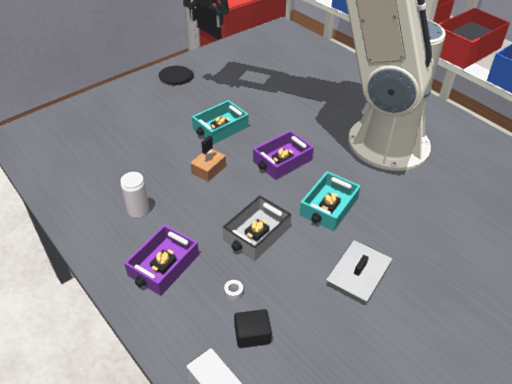

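View pics/top0.png

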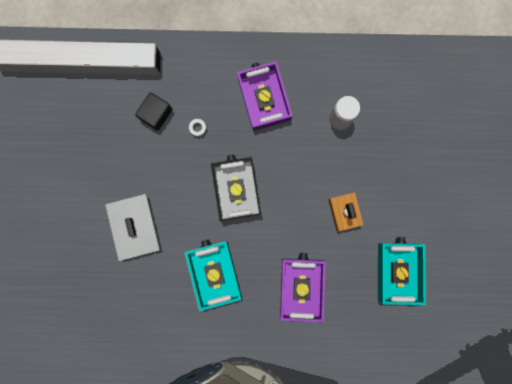

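```bash
cat > h.py <<'E'
from rig import r, grab_frame, workorder
import cv2, numpy as np
from scipy.spatial.transform import Rotation as Rn
def ray(f,px):
    p=cv2.undistortPoints(np.array(px,float).reshape(-1,1,2),f["intrinsics"],np.array(f["D"],float)).reshape(-1,2)
    d=np.c_[p[:,0],-p[:,1],-np.ones(len(p))]
    R=np.array(f["rotation"]); R=R if R.shape==(3,3) else Rn.from_euler('xyz',R).as_matrix()
    return np.array(f["eye"]),d@R.T
def plane(f,px,z):
    e,d=ray(f,px); return e+d*((z-e[2])/d[:,2])[:,None]
def proj(f,P):
    R=np.array(f["rotation"]); R=Rn.from_euler('xyz',R).as_matrix()
    c=(np.atleast_2d(P)-f["eye"])@R; c=c*[1,-1,-1]
    return cv2.projectPoints(c,np.zeros(3),np.zeros(3),f["intrinsics"],np.array(f["D"],float))[0].reshape(-1,2)
def crop(f,name,x0,y0,x1,y1,k):
    im=cv2.resize(f["image"][y0:y1,x0:x1,::-1],None,fx=k,fy=k,interpolation=cv2.INTER_CUBIC); cv2.imwrite(f"pics/{name}.png",im)
def tri(f1,p1,f2,p2):
    e1,d1=ray(f1,[p1]);e2,d2=ray(f2,[p2]);d1=d1[0]/np.linalg.norm(d1);d2=d2[0]/np.linalg.norm(d2)
    t=np.linalg.lstsq(np.c_[d1,-d2],e2-e1,rcond=None)[0]
    a,b=e1+t[0]*d1,e2+t[1]*d2
    return (a+b)/2,np.linalg.norm(a-b)
E
python3 - <<'E'
from h import *
t=grab_frame("top");s=grab_frame("scene")
print(plane(t,[(236,189),(346,212),(131,227),(212,276)],50))
print(proj(t,[[245.5,-574.7,400]]),proj(s,[[0,0,0]]))
crop(t,"t_box",200,145,275,230,7)
crop(t,"t_key",320,180,380,240,8)
crop(t,"t_cov",95,180,170,270,6)
crop(s,"s_box",215,190,300,265,7)
crop(s,"s_key",180,125,240,190,8)
crop(s,"s_cov",320,235,400,305,7)
E
```

```text
[[ 538.89687879   17.58783681   50.        ]
 [ 489.35372513 -244.09743089   50.        ]
 [ 444.19542229  262.73582079   50.        ]
 [ 333.46360901   68.86251147   50.        ]]
[[596.18645469 363.60002877]] [[388.19926461 142.5662048 ]]
```

```bash
cd pics; python3 -c "
import cv2,numpy as np
def pad(i,h,w):
    i=i[:h,:w];o=np.zeros((h,w,3),np.uint8);o[:i.shape[0],:i.shape[1]]=i;return o
a=[cv2.imread(n+'.png') for n in ('t_box','t_key','s_box','s_key','t_cov','s_cov')]
for i in a: print(i.shape)
"
```

```text
(595, 525, 3)
(480, 480, 3)
(525, 595, 3)
(520, 480, 3)
(540, 450, 3)
(490, 560, 3)
```

View pics/t_box.png

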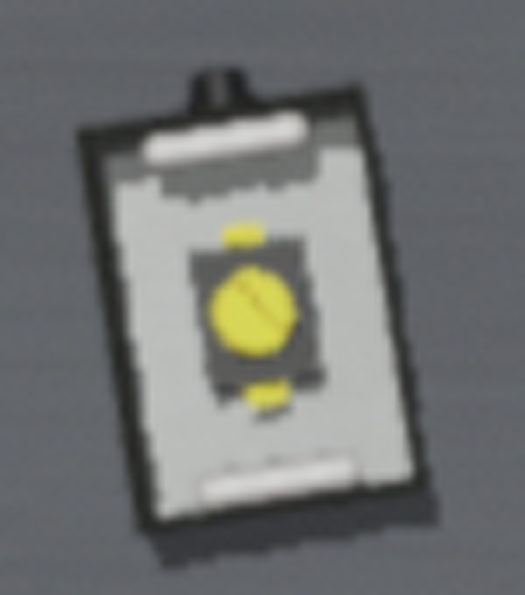

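View pics/t_key.png

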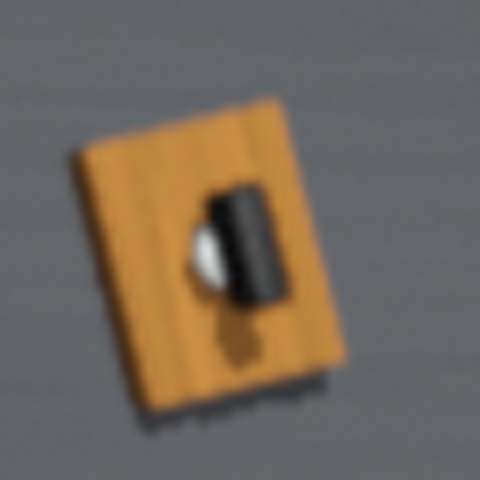

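View pics/s_key.png

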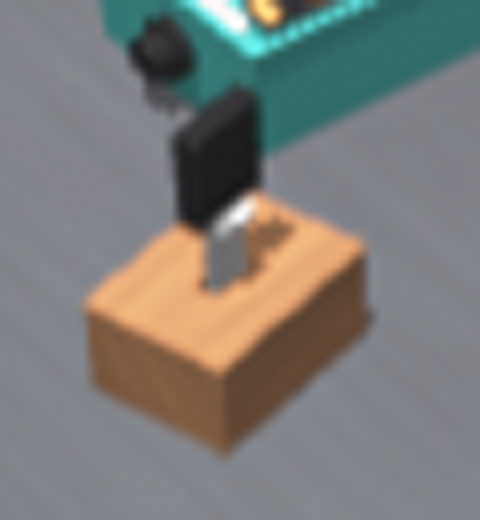

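View pics/s_box.png

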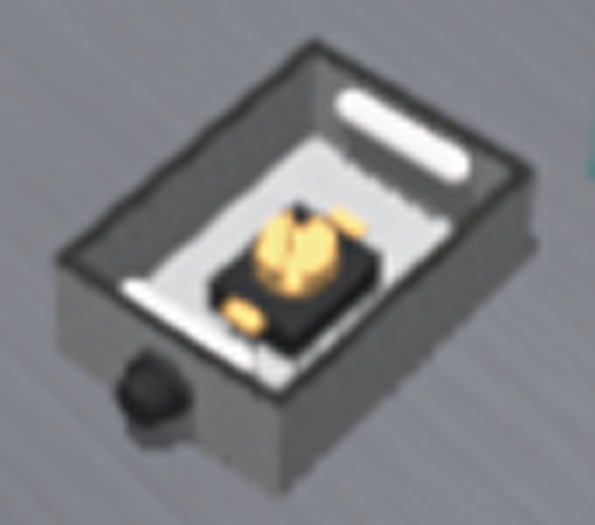

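View pics/t_cov.png

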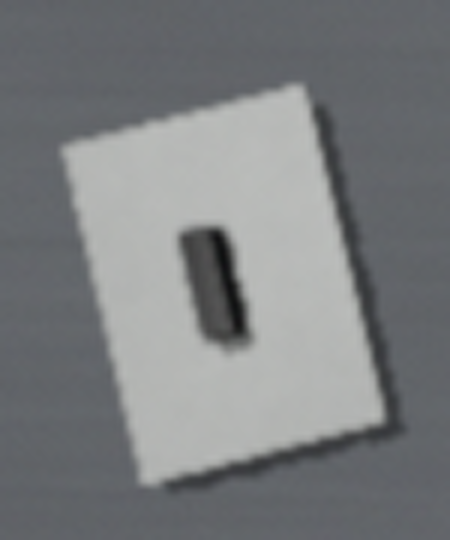

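Run:
```python
from h import *
t=grab_frame("top");s=grab_frame("scene")
def c(x0,y0,k,pts): return [((x+.5)/k-.5+x0,(y+.5)/k-.5+y0) for x,y in pts]
np.set_printoptions(precision=1,suppress=True)
def rep(n,P):
    m=P.mean(0);e=[np.linalg.norm(P[i]-P[(i+1)%len(P)]) for i in range(len(P))]
    a=[np.degrees(np.arctan2(*(P[(i+1)%len(P)]-P[i])[1::-1])) for i in range(len(P))]
    print(n,m,np.array(e),np.array(a))
rep("box top",plane(t,c(200,145,7,[(80,130),(360,88),(425,478),(150,530)]),50))
rep("box scene",plane(s,c(215,190,7,[(315,38),(535,172),(280,402),(58,260)]),50))
rep("cov top",plane(t,c(95,180,6,[(62,148),(302,84),(388,424),(142,487)]),29))
rep("stand top",plane(t,c(320,180,8,[(78,150),(278,98),(348,362),(150,410)]),40))
rep("stand scene",plane(s,c(180,125,8,[(85,305),(255,190),(368,245),(222,375)]),40))
rep("slot top",plane(t,c(200,145,7,[(237,280),(290,330)]),34))
rep("slot scene",plane(s,c(215,190,7,[(300,212),(293,290)]),34))
# masks
h=cv2.cvtColor(t["image"],cv2.COLOR_RGB2HSV)
def cc(m,x,y):
    n,l,st,ce=cv2.connectedComponentsWithStats(m.astype(np.uint8)); return l==l[y,x]
yel=(h[:,:,0]>20)&(h[:,:,0]<35)&(h[:,:,1]>120)&(h[:,:,2]>100)
m=cc(yel,236,189);ys,xs=np.nonzero(m);print("screw px",xs.mean(),ys.mean(),m.sum(),plane(t,[(xs.mean(),ys.mean())],34))
im=t["image"].astype(int);g=im.min(2)
m=cc(g>125,115,220);m=cv2.morphologyEx(m.astype(np.uint8),cv2.MORPH_CLOSE,np.ones((15,15)))
k=cv2.findContours(m,0,1)[0];k=max(k,key=cv2.contourArea);rc=cv2.minAreaRect(k);rep("cov mask",plane(t,cv2.boxPoints(rc),29))
hs=cv2.cvtColor(s["image"],cv2.COLOR_RGB2HSV)
w=cc((h[:,:,0]<22)&(h[:,:,1]>100)&(h[:,:,2]>140),335,205);w=cv2.morphologyEx(w.astype(np.uint8),cv2.MORPH_CLOSE,np.ones((15,15)))
k=max(cv2.findContours(w,0,1)[0],key=cv2.contourArea);rep("stand mask",plane(t,cv2.boxPoints(cv2.minAreaRect(k)),40))
# key paddle
rep("paddle top face",plane(t,c(320,180,8,[(232,186),(262,184),(290,298),(262,304)]),111))
```

```text
box top [540.7  18.1  50. ] [ 96.5 134.9  94.5 138.3] [ -80.3 -169.4  101.8   11.4]
box scene [542.7  21.6  50. ] [ 99.9 136.3  96.5 139. ] [  99.1    9.2  -79.3 -169.4]
cov top [444.  266.5  29. ] [ 99.  140.9 100.3 139.5] [ -73.8 -163.7  105.4   15.7]
stand top [ 491.2 -246.5   40. ] [62.1 81.3 60.9 80.2] [ -74.3 -164.9  104.7   16. ]
stand scene [ 492.6 -241.8   40. ] [82.7 50.5 82.2 60.4] [-171.2  104.    15.6  -75.8]
slot top [542.4  15.6  34. ] [25.2 25.2] [-132.2   47.8]
slot scene [545.   23.4  34. ] [36.2 36.2] [  45.6 -134.4]
screw px 235.94495412844037 189.4954128440367 109 [[539.   18.6  34. ]]
cov mask [444.6 266.9  29. ] [101.4 142.7 100.4 142.3] [ -75.1 -164.3  104.7   16.1]
stand mask [ 491.6 -246.6   40. ] [60.6 80.3 60.3 80.2] [ -74.8 -165.7  105.1   14.5]
paddle top face [ 491.9 -247.1  111. ] [ 8.4 32.7  8.  33.9] [ -85.1 -165.9  103.2   14.6]
```

View pics/s_cov.png

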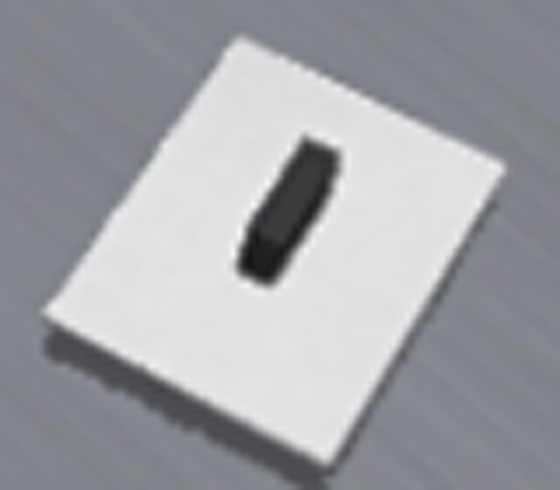

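```bash
cat >> h.py <<'E'
def go(x,y,z,yawdeg):
    s=r.sense();R=Rn.from_euler('xyz',s["tcp_rot"]).as_matrix()
    d=R.T@(np.array([x,y,z])-s["eef_pos"]); yaw=np.degrees(np.arctan2(R[1,0],R[0,0]))
    print("clock",round(s["clock"],2),"shift m",np.round(d/1000,4),"spin",round((yaw-yawdeg+180)%360-180,2),"F",np.round(s["contact_force"],1),"T",np.round(s["wrist_torque"],3),"pos",np.round(s["eef_pos"],1),"rot",np.round(np.degrees(s["tcp_rot"]),2),"open",round(s["opening"],3),"q",np.round(s["qpos"],2))
E
python3 -c "
from h import *
go(491.5,-246.8,320,15)"
```

```text
clock 0.3 shift m [ 0.355  -0.2048  0.0845] spin 8.14 F [-1.1  0.1  0.8] T [0.041 0.032 0.019] pos [ 245.5 -574.7  404.4] rot [-179.97    0.     23.14] open 1.002 q [-1.17  0.35  1.63 -0.    1.16 -0.  ]
```

Emit:
carry_out:
  steps:
    - [[100,0.355,-0.2047,0.084,8.2],[100,0.355,-0.2047,0.084,8.2],[100,0.355,-0.2047,0.084,8.2],[100,0.355,-0.2047,0.084,8.2],[100,0.355,-0.2047,0.084,8.2],[100,0.355,-0.2047,0.084,8.2],[100,0.355,-0.2047,0.084,8.2],[100,0.355,-0.2047,0.084,8.2]]

```text
clock: 1.1
eef_pos: [481.7, -259.6, 324.1]
tcp_rot: [-3.142, -0.0, 0.261]
contact_force: [0.8, 0.6, -0.1]
opening: 1.004
```

```bash
python3 -c "
from h import *
go(491.5,-246.8,280,15)"
```

```text
clock 1.1 shift m [ 0.0128 -0.0098  0.0441] spin -0.07 F [ 0.8  0.6 -0.1] T [-0.077 -0.016  0.004] pos [ 481.7 -259.6  324.1] rot [-1.800e+02 -2.000e-02  1.493e+01] open 1.004 q [-0.5   0.33  1.87  0.    0.94  0.81]
```

Emit:
carry_out:
  steps:
    - [[50,0.0125,-0.01,0.044,0],[50,0.0125,-0.01,0.044,0],[50,0.0125,-0.01,0.044,0],[50,0.0125,-0.01,0.044,0]]

```text
clock: 1.5
eef_pos: [491.2, -247.7, 281.4]
tcp_rot: [3.14, -0.001, 0.26]
contact_force: [0.1, -0.1, -0.0]
opening: 0.499
```

```bash
python3 -c "
from h import *
go(491.5,-246.8,245,15)
s=grab_frame('scene');crop(s,'s1',150,80,270,190,6)
t=grab_frame('top');crop(t,'t1',290,150,410,260,6)"
```

```text
clock 1.5 shift m [ 0.0004 -0.0009  0.0364] spin -0.11 F [ 0.1 -0.1 -0. ] T [ 0.012 -0.088 -0.027] pos [ 491.2 -247.7  281.4] rot [ 1.7993e+02 -8.0000e-02  1.4890e+01] open 0.499 q [-0.47  0.39  1.9   0.    0.85  0.84]
```

View pics/s1.png

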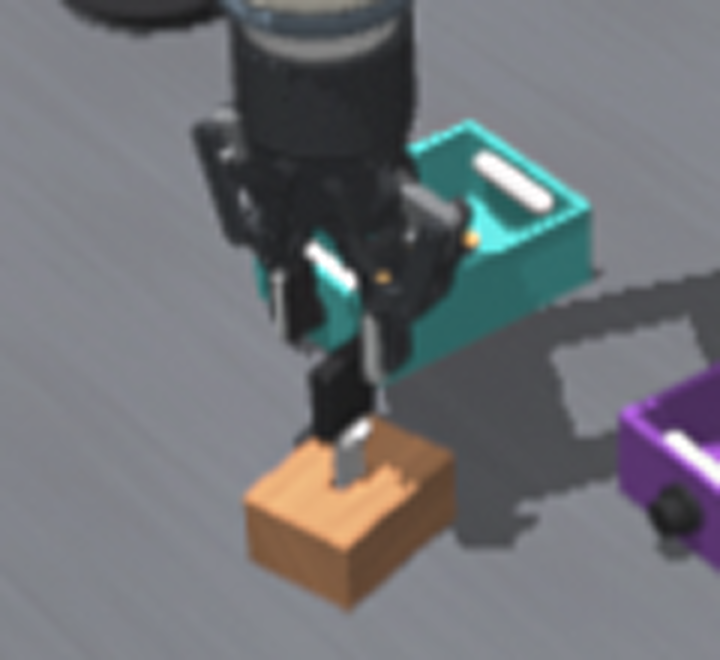

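View pics/t1.png

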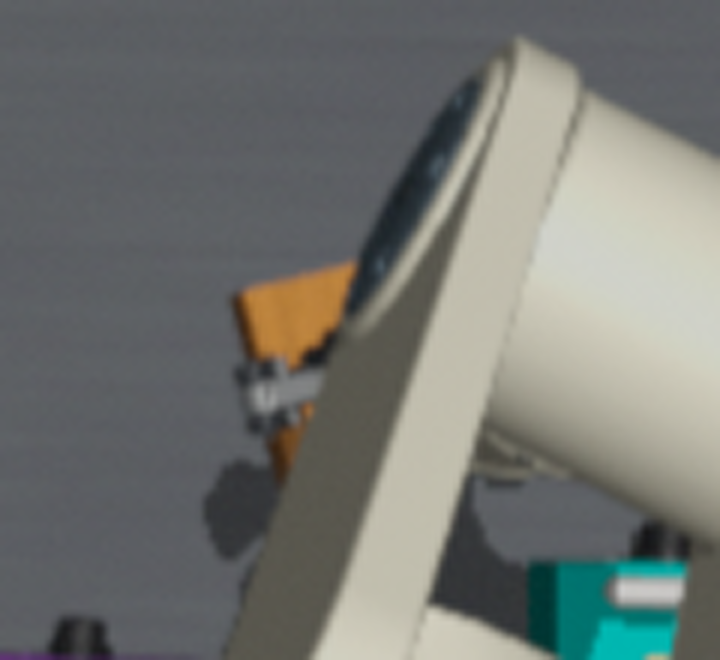

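Emit:
carry_out:
  steps:
    - [[50,0.0004,-0.0009,0.018,0],[50,0.0004,-0.0009,0.0364,0],[50,0.0004,-0.0009,0.0364,0],[50,0.0004,-0.0009,0.0364,0]]
  squeeze: 20

```text
clock: 2.0
eef_pos: [491.3, -247.8, 246.1]
tcp_rot: [3.139, -0.003, 0.258]
contact_force: [-0.3, -1.1, 0.5]
opening: 0.496
```

Emit:
carry_out:
  steps:
    - [[20,0,0,0,0],[0,0,0,0,0],[0,0,0,0,0],[0,0,0,0,0],[0,0,0,0,0]]
  squeeze: 20

```text
clock: 2.5
eef_pos: [491.7, -248.0, 247.2]
tcp_rot: [3.138, -0.004, 0.258]
contact_force: [-0.2, -1.0, 6.7]
opening: 0.138
```

```bash
python3 -c "
from h import *
go(491.5,-246.8,245,15)
s=grab_frame('scene');crop(s,'s2',150,80,270,190,6)"
```

```text
clock 2.5 shift m [ 0.0001 -0.0013  0.0022] spin -0.2 F [-0.2 -1.   6.7] T [-0.126  0.283  0.005] pos [ 491.7 -248.   247.2] rot [179.8   -0.21  14.8 ] open 0.138 q [-0.47  0.44  1.92 -0.    0.78  0.84]
```

View pics/s2.png

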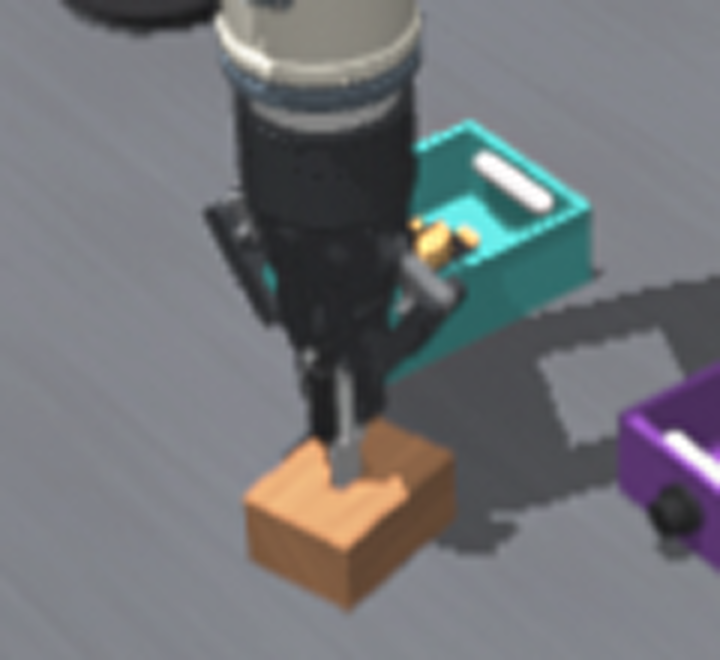

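Emit:
carry_out:
  steps:
    - [[0,0,0,0,0],[0,0,0,0,0],[0,0,0,-0.02,0],[0,0,0,-0.04,0],[0,0,0,-0.075,0],[0,0,0,-0.09,0],[0,0,0,-0.09,0]]
  squeeze: 90

```text
clock: 3.25
eef_pos: [492.0, -248.1, 339.4]
tcp_rot: [3.135, -0.007, 0.258]
contact_force: [0.5, 0.8, -0.9]
opening: 0.126
```

```bash
python3 -c "
from h import *
go(540,18.6,300,47)
s=grab_frame('scene');crop(s,'s3',150,60,270,170,6)"
```

```text
clock 3.25 shift m [ 0.1142 -0.2459  0.0387] spin -32.2 F [ 0.5  0.8 -0.9] T [ 0.033  0.002 -0.035] pos [ 492.  -248.1  339.4] rot [179.65  -0.39  14.8 ] open 0.126 q [-0.47  0.31  1.86 -0.    0.96  0.84]
```

View pics/s3.png

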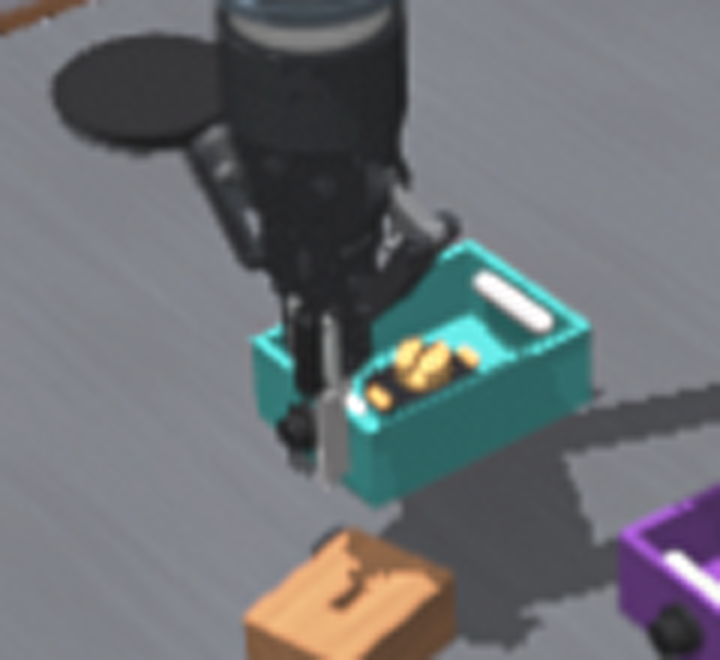

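Emit:
carry_out:
  steps:
    - [[0,0.114,-0.246,0.019,-32.2],[0,0.114,-0.246,0.019,-32.2],[0,0.114,-0.246,0.019,-32.2],[0,0.114,-0.246,0.019,-32.2],[0,0.114,-0.246,0.019,-32.2],[0,0.114,-0.246,0.019,-32.2],[0,0.114,-0.246,0.019,-32.2],[0,0.114,-0.246,0.019,-32.2]]

```text
clock: 4.1
eef_pos: [538.4, 19.3, 316.8]
tcp_rot: [3.137, 0.0, 0.822]
contact_force: [-0.8, 0.1, -0.1]
opening: 0.13
```

```bash
cat >> h.py <<'E'
def tip(x,y,z,yaw,L=232):
    s=r.sense();R=Rn.from_euler('xyz',s["tcp_rot"]).as_matrix()
    o=R@[0,0,L];print("tip",np.round(s["eef_pos"]+o,1)); go(x-o[0],y-o[1],z-o[2],yaw)
E
python3 -c "
from h import *
tip(540,18.6,65,47)
s=grab_frame('scene');crop(s,'s4',200,150,310,260,6)
s=grab_frame('top');crop(s,'t4',180,130,300,240,6)"
```

```text
tip [539.2  18.5  84.8]
clock 4.1 shift m [0.0006 0.0004 0.0198] spin 0.09 F [-0.8  0.1 -0.1] T [-0.022  0.005  0.075] pos [538.4  19.3 316.8] rot [1.7971e+02 1.0000e-02 4.7090e+01] open 0.13 q [ 0.03  0.32  1.9  -0.    0.92  0.79]
```

View pics/s4.png

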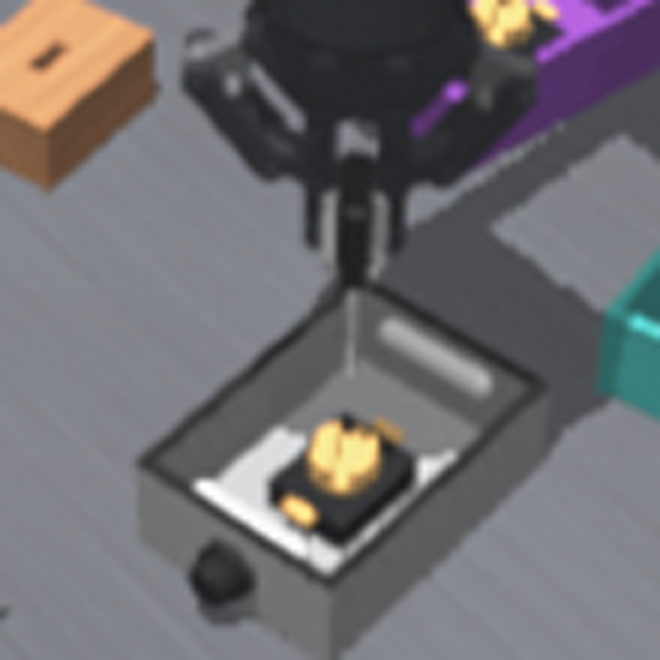

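View pics/t4.png

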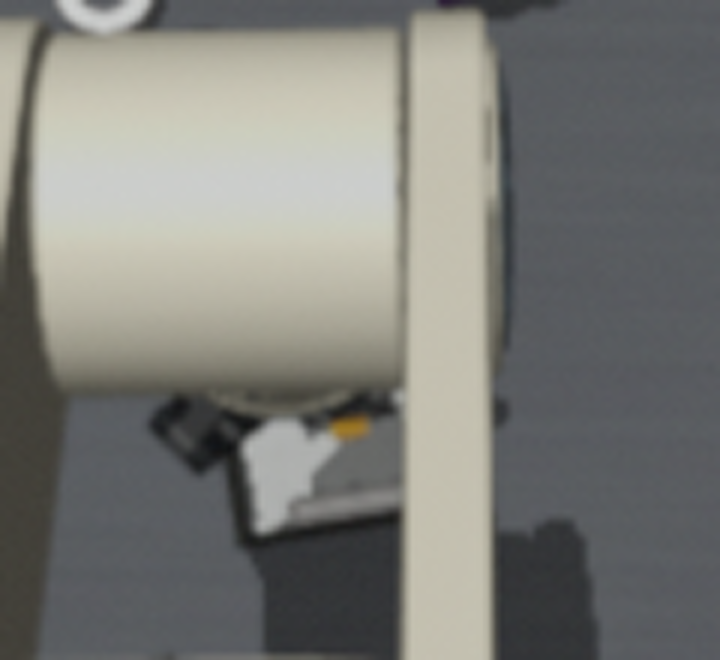

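Run:
```python
from h import *
s=grab_frame('scene')
c=lambda P:(proj(s,P)-[200,150]+.5)*6-.5
print(c([[539.2,18.5,84.8],[539.2,18.5,105],[539.2,18.5,34]]))
u=np.array([np.cos(np.radians(47)),np.sin(np.radians(47)),0])
print("slot dir", c([[539.2,18.5,34]+u*14,[539.2,18.5,34]-u*14]))
v=np.array([-u[1],u[0],0]);print("perp per mm",c([[539.2,18.5,34]+v])-c([[539.2,18.5,34]]))
crop(s,'s5',235,195,285,240,14)
```

```text
[[349.46715281 354.06383721]
 [350.49940172 318.01062557]
 [346.97453427 440.91800461]]
slot dir [[345.50725359 466.81444338]
 [348.41731321 415.43974169]]
perp per mm [[2.47056334 0.11012686]]
```

View pics/s5.png

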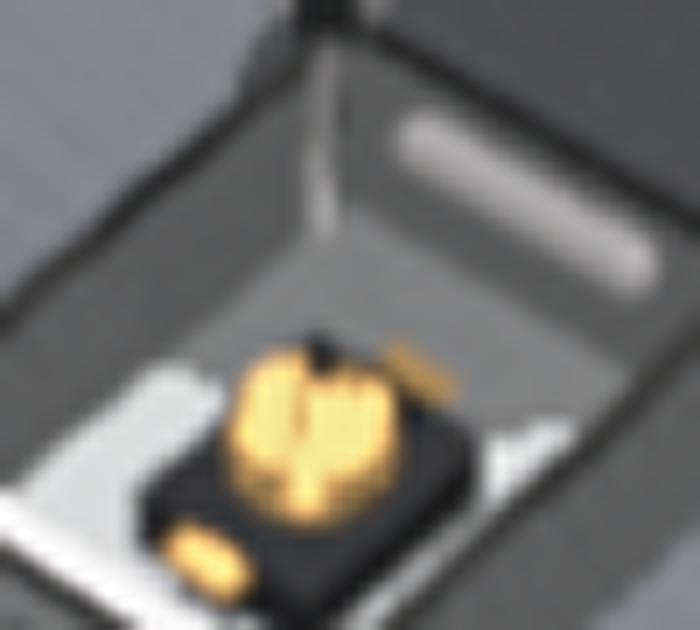

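Emit:
carry_out:
  steps:
    - [[0,0.001,0.0005,0.02,0],[0,0.001,0.0005,0.044,0],[0,0.001,0.0005,0.044,0],[0,0.001,0.0005,0.044,0]]

```text
clock: 4.65
eef_pos: [539.8, 17.4, 273.8]
tcp_rot: [3.136, -0.0, 0.818]
contact_force: [-0.2, 0.3, -0.9]
opening: 0.13
```

```bash
python3 -c "
from h import *
tip(540,18.6,27,47)
s=grab_frame('scene');crop(s,'s6',235,185,285,240,12)"
```

```text
tip [540.7  16.6  41.8]
clock 4.65 shift m [ 0.001  -0.002   0.0148] spin -0.14 F [-0.2  0.3 -0.9] T [-0.003 -0.031  0.028] pos [539.8  17.4 273.8] rot [ 1.7969e+02 -1.0000e-02  4.6860e+01] open 0.13 q [ 0.03  0.39  1.93 -0.    0.83  0.79]
```

View pics/s6.png

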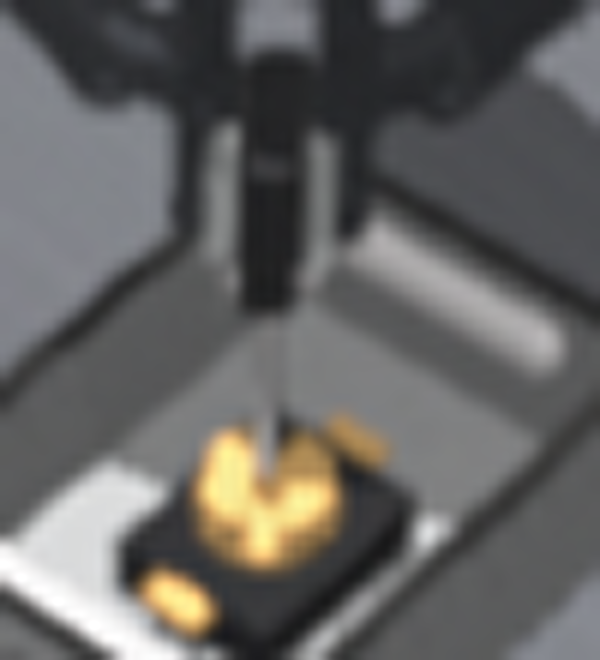

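Emit:
carry_out:
  steps:
    - [[0,0.001,-0.0008,0.0,0],[0,0.001,-0.0008,0.004,0],[0,0.001,-0.0008,0.008,0],[0,0.001,-0.0008,0.012,0],[0,0.001,-0.0008,0.012,0]]

```text
clock: 5.2
eef_pos: [540.0, 18.9, 261.8]
tcp_rot: [3.136, -0.0, 0.818]
contact_force: [-0.1, -0.3, -1.1]
opening: 0.124
```

```bash
python3 -c "
from h import *
tip(540,18.6,27,47)
s=grab_frame('scene');crop(s,'s7',235,185,285,240,12)"
```

```text
tip [541.1  18.1  29.8]
clock 5.2 shift m [-0.0004 -0.0011  0.0028] spin -0.12 F [-0.1 -0.3 -1.1] T [0.01  0.01  0.005] pos [540.   18.9 261.8] rot [ 1.7968e+02 -3.0000e-02  4.6880e+01] open 0.124 q [ 0.03  0.41  1.93 -0.01  0.8   0.79]
```

View pics/s7.png

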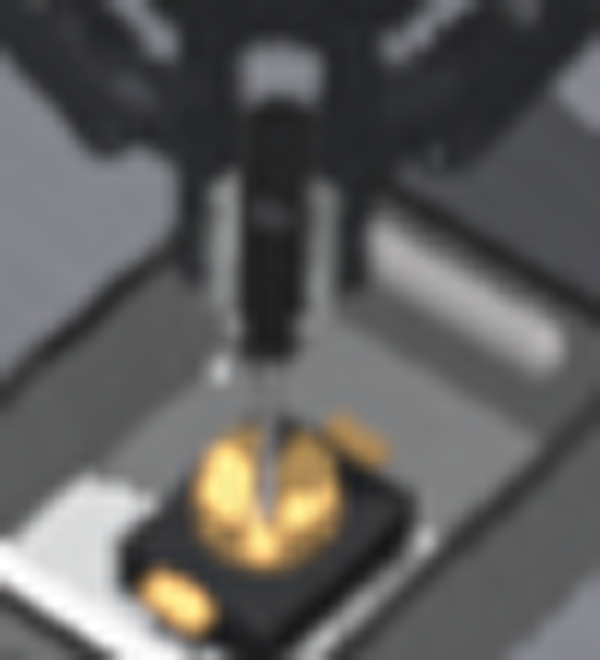

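Emit:
carry_out:
  steps:
    - [[0,0,0,0.0025,0],[0,0,0,0.0025,5],[0,0,0,0.0025,10],[0,0,0,0.0025,15],[0,0,0,0.0025,20],[0,0,0,0.0025,25],[0,0,0,0.0025,30],[0,0,0,0.0025,30]]

```text
clock: 6.05
eef_pos: [540.0, 19.2, 259.3]
tcp_rot: [3.138, -0.003, 0.293]
contact_force: [-1.6, 2.8, -1.0]
opening: 0.128
```

```bash
python3 -c "
from h import *
tip(540,18.6,27.5,17)
s=grab_frame('scene');crop(s,'s8',235,185,285,240,12)"
```

```text
tip [540.9  18.5  27.3]
clock 6.05 shift m [-0.0009 -0.0003 -0.0002] spin -0.2 F [-1.6  2.8 -1. ] T [0.75  0.171 0.1  ] pos [540.   19.2 259.3] rot [ 1.7977e+02 -1.7000e-01  1.6800e+01] open 0.128 q [ 0.03  0.41  1.93 -0.    0.8   1.31]
```

View pics/s8.png

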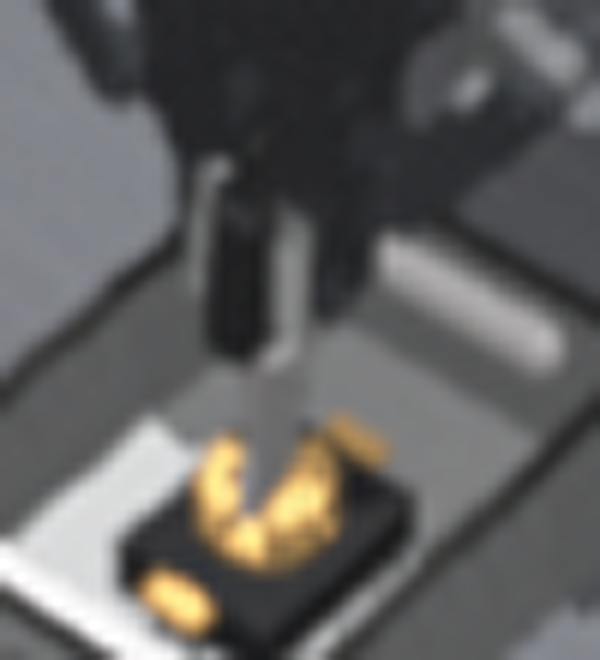

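Emit:
carry_out:
  steps:
    - [[0,-0.0005,-0.0005,0,4],[0,-0.0005,-0.0005,0,8],[0,-0.0005,-0.0005,0,12],[0,-0.0005,-0.0005,0,16],[0,-0.0005,-0.0005,0,20],[0,-0.0005,-0.0005,0,24],[0,-0.0005,-0.0005,0,24]]

```text
clock: 6.8
eef_pos: [539.6, 19.6, 259.3]
tcp_rot: [3.139, -0.005, -0.121]
contact_force: [0.6, 1.9, -1.1]
opening: 0.126
```

```bash
python3 -c "
from h import *
tip(540,18.6,27.5,-10)"
```

```text
tip [540.6  18.9  27.3]
clock 6.8 shift m [-0.0006  0.0004 -0.0002] spin 3.05 F [ 0.6  1.9 -1.1] T [ 0.62  -0.13   0.064] pos [539.6  19.6 259.3] rot [179.88  -0.28  -6.95] open 0.126 q [ 0.03  0.41  1.93 -0.    0.79  1.73]
```

Emit:
carry_out:
  steps:
    - [[0,0,0,0,3],[0,0,0,0,6],[0,0,0,0,8],[0,0,0,0,8]]

```text
clock: 7.2
eef_pos: [539.6, 19.7, 259.3]
tcp_rot: [3.14, -0.005, -0.258]
contact_force: [1.2, 2.3, -2.1]
opening: 0.124
```

```bash
python3 -c "
from h import *
tip(540,18.6,27.5,-20)"
```

```text
tip [540.7  19.   27.3]
clock 7.2 shift m [-0.0006  0.0006 -0.0002] spin 5.22 F [ 1.2  2.3 -2.1] T [ 0.569 -0.004  0.099] pos [539.6  19.7 259.3] rot [179.92  -0.3  -14.78] open 0.124 q [ 0.03  0.41  1.93 -0.    0.79  1.87]
```

Emit:
carry_out:
  steps:
    - [[0,0,0,0,3],[0,0,0,0,5],[0,0,0,0,5]]

```text
clock: 7.5
eef_pos: [539.6, 19.7, 259.3]
tcp_rot: [3.141, -0.005, -0.343]
contact_force: [-0.1, 2.5, -0.8]
opening: 0.129
```

```bash
python3 -c "
from h import *
tip(540,18.6,27.5,-20)"
```

```text
tip [540.7  19.1  27.3]
clock 7.5 shift m [-0.0005  0.0007 -0.0002] spin 0.36 F [-0.1  2.5 -0.8] T [0.593 0.077 0.112] pos [539.6  19.7 259.3] rot [179.95  -0.3  -19.64] open 0.129 q [ 0.03  0.41  1.93 -0.    0.79  1.95]
```

Emit:
carry_out:
  steps:
    - [[0,0,0,0,3],[0,0,0,0,5],[0,0,0,0,5]]

```text
clock: 7.8
eef_pos: [539.6, 19.7, 259.3]
tcp_rot: [3.141, -0.005, -0.428]
contact_force: [-0.3, 2.7, -1.2]
opening: 0.129
```

```bash
python3 -c "
from h import *
tip(540,18.6,27.5,-20)"
```

```text
tip [540.7  19.2  27.3]
clock 7.8 shift m [-0.0004  0.0008 -0.0002] spin -4.5 F [-0.3  2.7 -1.2] T [0.64  0.08  0.192] pos [539.6  19.7 259.3] rot [179.98  -0.31 -24.5 ] open 0.129 q [ 0.03  0.41  1.93 -0.    0.79  2.04]
```

Emit:
carry_out:
  steps:
    - [[0,0,0,0,2],[0,0,0,0,4],[0,0,0,0,4]]

```text
clock: 8.1
eef_pos: [539.6, 19.8, 259.3]
tcp_rot: [-3.141, -0.005, -0.495]
contact_force: [-0.3, 2.5, -0.6]
opening: 0.131
```

```bash
python3 -c "
from h import *
tip(540,18.6,27.5,-20)
s=grab_frame('scene');crop(s,'s9',235,185,285,240,12)"
```

```text
tip [540.7  19.2  27.3]
clock 8.1 shift m [-0.0003  0.0009 -0.0002] spin -8.37 F [-0.3  2.5 -0.6] T [0.616 0.045 0.06 ] pos [539.6  19.8 259.3] rot [-179.99   -0.31  -28.37] open 0.131 q [ 0.03  0.41  1.93 -0.    0.79  2.1 ]
```

View pics/s9.png

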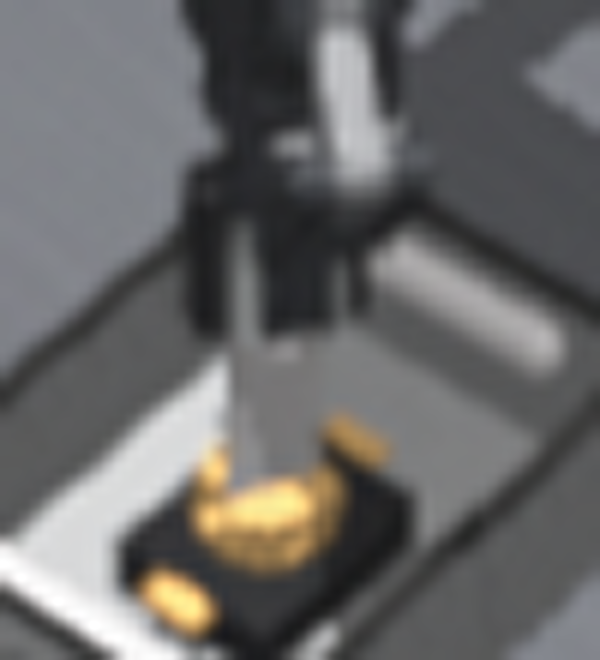

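Emit:
carry_out:
  steps:
    - [[0,0,0,0,2],[0,0,0,0,4],[0,0,0,0,4]]

```text
clock: 8.45
eef_pos: [539.6, 19.8, 259.3]
tcp_rot: [-3.141, -0.005, -0.563]
contact_force: [-1.0, 2.8, -1.0]
opening: 0.127
```

```bash
python3 -c "
from h import *
tip(540,18.6,27.5,-20)"
```

```text
tip [540.7  19.3  27.3]
clock 8.45 shift m [-0.0003  0.0009 -0.0002] spin -12.23 F [-1.   2.8 -1. ] T [0.677 0.075 0.116] pos [539.6  19.8 259.3] rot [-179.97   -0.31  -32.23] open 0.127 q [ 0.03  0.41  1.93 -0.    0.79  2.17]
```

Emit:
carry_out:
  steps:
    - [[0,0,0,0,2],[0,0,0,0,4],[0,0,0,0,4]]

```text
clock: 8.75
eef_pos: [539.6, 19.8, 259.3]
tcp_rot: [-3.141, -0.005, -0.631]
contact_force: [-0.7, 3.4, -1.0]
opening: 0.127
```

```bash
python3 -c "
from h import *
tip(540,18.6,27.5,-20)"
```

```text
tip [540.7  19.3  27.3]
clock 8.75 shift m [-0.0002  0.001  -0.0002] spin -16.14 F [-0.7  3.4 -1. ] T [0.713 0.04  0.105] pos [539.6  19.8 259.3] rot [-179.95   -0.3   -36.14] open 0.127 q [ 0.03  0.41  1.93 -0.    0.79  2.24]
```

Emit:
carry_out:
  steps:
    - [[0,0,0,0,2],[0,0,0,0,4],[0,0,0,0,5],[0,0,0,0,5]]

```text
clock: 9.15
eef_pos: [539.6, 19.9, 259.3]
tcp_rot: [-3.14, -0.005, -0.716]
contact_force: [0.2, 3.0, -1.2]
opening: 0.129
```

```bash
python3 -c "
from h import *
tip(540,18.6,27.5,-20)
s=grab_frame('scene');crop(s,'s10',235,185,285,240,12)"
```

```text
tip [540.8  19.4  27.3]
clock 9.15 shift m [-0.0001  0.0011 -0.0002] spin -21.04 F [ 0.2  3.  -1.2] T [0.739 0.006 0.075] pos [539.6  19.9 259.3] rot [-179.92   -0.29  -41.04] open 0.129 q [ 0.03  0.41  1.93 -0.    0.79  2.32]
```

View pics/s10.png

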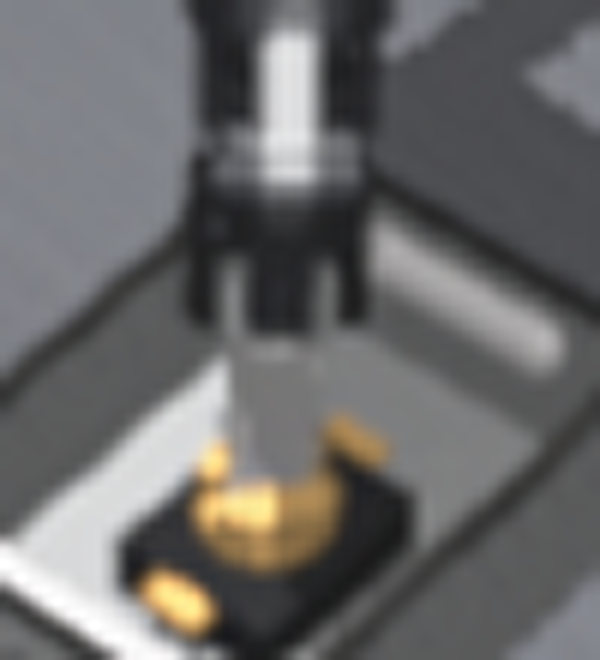

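Emit:
carry_out:
  steps:
    - [[0,0,0,0,2],[0,0,0,0,4],[0,0,0,0,4]]

```text
clock: 9.5
eef_pos: [539.7, 19.9, 259.4]
tcp_rot: [-3.14, -0.005, -0.785]
contact_force: [2.0, 2.6, -1.3]
opening: 0.129
```

```bash
python3 -c "
from h import *
tip(540,18.6,27.5,-20)
s=grab_frame('scene');tip(540,18.6,27.5,-20);crop(s,'s11',235,185,285,240,12)"
```

```text
tip [540.9  19.3  27.4]
clock 9.5 shift m [-0.0001  0.0012 -0.0001] spin -24.96 F [ 2.   2.6 -1.3] T [ 0.644 -0.089  0.314] pos [539.7  19.9 259.4] rot [-179.89   -0.31  -44.96] open 0.129 q [ 0.03  0.41  1.93 -0.    0.79  2.39]
tip [540.9  19.3  27.4]
clock 9.55 shift m [-0.0002  0.0012 -0.0002] spin -24.91 F [-0.2  3.  -1.2] T [ 0.67  -0.164  0.257] pos [539.7  19.9 259.3] rot [-179.89   -0.31  -44.91] open 0.128 q [ 0.03  0.41  1.93 -0.    0.79  2.39]
```

View pics/s11.png

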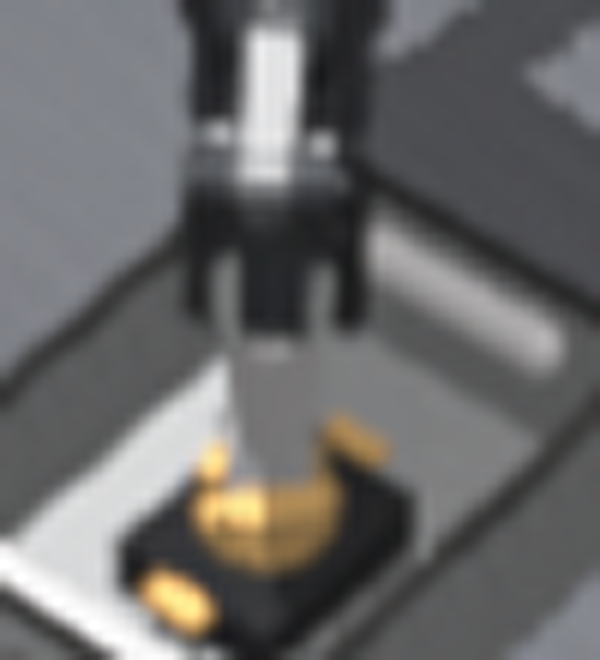

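Emit:
carry_out:
  steps:
    - [[0,0,0,0,1.5],[0,0,0,0,3],[0,0,0,0,3]]

```text
clock: 9.85
eef_pos: [539.7, 19.9, 259.4]
tcp_rot: [-3.139, -0.005, -0.837]
contact_force: [1.2, 3.2, -1.9]
opening: 0.126
```

```bash
python3 -c "
from h import *
tip(540,18.6,27.5,-20)
s=grab_frame('scene');tip(540,18.6,27.5,-20);"
```

```text
tip [541.   19.3  27.4]
clock 9.85 shift m [-0.0001  0.0012 -0.0001] spin -27.95 F [ 1.2  3.2 -1.9] T [ 0.674 -0.067  0.473] pos [539.7  19.9 259.4] rot [-179.87   -0.31  -47.95] open 0.126 q [ 0.03  0.41  1.93 -0.    0.79  2.45]
tip [541.   19.3  27.3]
clock 9.9 shift m [-0.0001  0.0012 -0.0002] spin -27.9 F [ 1.   2.6 -2.1] T [ 0.671 -0.114  0.445] pos [539.8  19.9 259.3] rot [-179.87   -0.31  -47.9 ] open 0.13 q [ 0.03  0.41  1.93 -0.    0.79  2.44]
```

Emit:
carry_out:
  steps:
    - [[0,0,0,0,-4],[0,0,0,0,-7],[0,0,0,-0.012,-7],[0,0,0,-0.03,-7],[0,0,0,-0.06,-7],[0,0,0,-0.075,-7],[0,0,0,-0.075,-7]]

```text
clock: 10.6
eef_pos: [540.2, 19.7, 337.4]
tcp_rot: [-3.137, -0.009, -0.715]
contact_force: [-0.3, -0.1, -0.2]
opening: 0.131
```

```bash
python3 -c "
from h import *
o=np.array([491.7,-248,247.2])+Rn.from_euler('xyz',np.radians([179.8,-.21,14.8])).as_matrix()@[0,0,232];print(o)
tip(o[0],o[1],100,14.8)
s=grab_frame('scene');crop(s,'s12',210,150,300,250,7)"
```

```text
[ 492.72897461 -248.56575372   15.20297171]
tip [542.5  19.1 105.4]
clock 10.6 shift m [0.138  0.2347 0.0057] spin -55.79 F [-0.3 -0.1 -0.2] T [-0.01  -0.011 -0.001] pos [540.2  19.7 337.4] rot [-179.75   -0.54  -40.99] open 0.131 q [ 0.03  0.3   1.88 -0.    0.95  2.32]
```

View pics/s12.png

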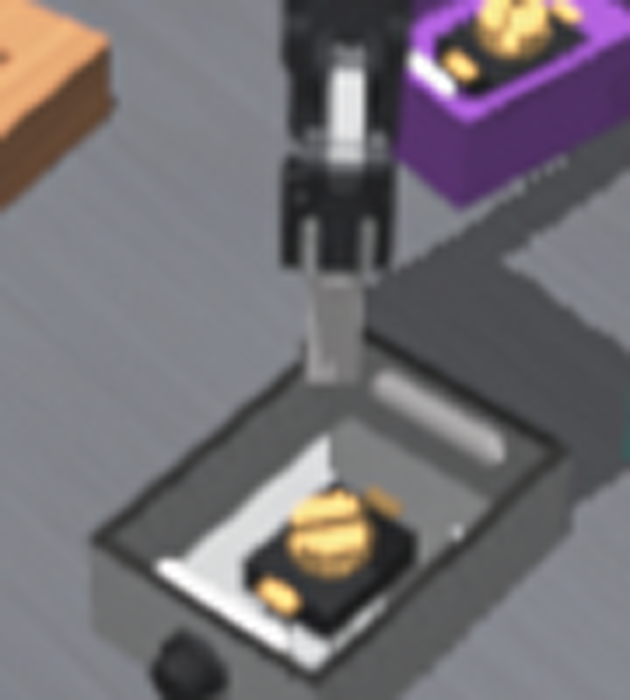

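Run:
```python
from h import *
s=grab_frame('scene');crop(s,'s13',240,210,270,240,20)
p=[((x+.5)/7-.5+210,(y+.5)/7-.5+150) for x,y in [(298,532),(365,515)]]
P=plane(s,p,34);d=P[1]-P[0];print(P,np.degrees(np.arctan2(d[1],d[0])))
```

```text
[[554.29953485  16.56776656  34.        ]
 [531.30743534  25.33209391  34.        ]] 159.1337213227257
```

View pics/s13.png

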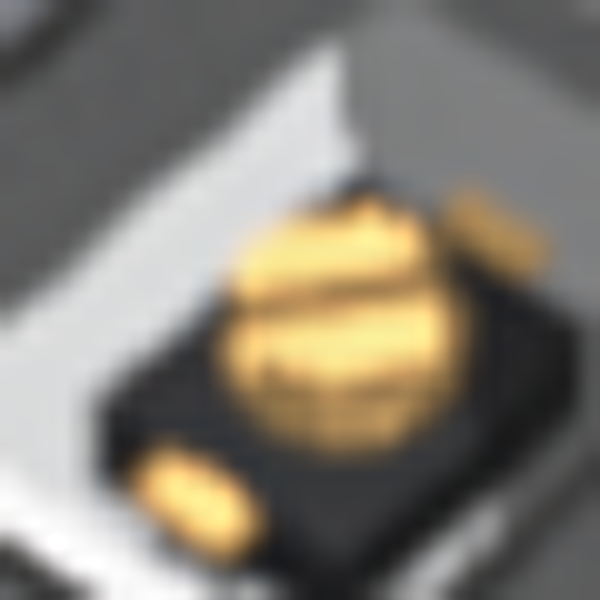

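Emit:
carry_out:
  steps:
    - [[0,0.138,0.2347,0.006,-55.8],[0,0.138,0.2347,0.006,-55.8],[0,0.138,0.2347,0.006,-55.8],[0,0.138,0.2347,0.006,-55.8],[0,0.138,0.2347,0.006,-55.8],[0,0.138,0.2347,0.006,-55.8],[0,0.138,0.2347,0.006,-55.8],[0,0.138,0.2347,0.006,-55.8]]

```text
clock: 11.5
eef_pos: [488.6, -249.2, 327.8]
tcp_rot: [3.139, -0.003, 0.258]
contact_force: [0.2, 0.2, -1.1]
opening: 0.124
```

Emit:
carry_out:
  steps:
    - [[0,0,0,0,0],[0,0,0,0,0]]

```text
clock: 11.7
eef_pos: [488.5, -248.3, 327.1]
tcp_rot: [3.14, -0.002, 0.256]
contact_force: [-0.6, -0.2, -1.3]
opening: 0.13
```

Run:
```python
from h import *
tip(492.7,-248.6,50,14.8)
s=grab_frame('scene');t=grab_frame('top');crop(s,'s14',170,100,240,180,8);crop(t,'t14',210,150,260,230,8)
```

```text
tip [ 489.  -248.6   95.1]
clock 11.7 shift m [0.0035 0.0008 0.0451] spin -0.15 F [-0.6 -0.2 -1.3] T [ 0.013  0.015 -0.029] pos [ 488.5 -248.3  327.1] rot [ 1.799e+02 -1.000e-01  1.465e+01] open 0.13 q [-0.47  0.32  1.87 -0.    0.94  0.84]
```

View pics/s14.png

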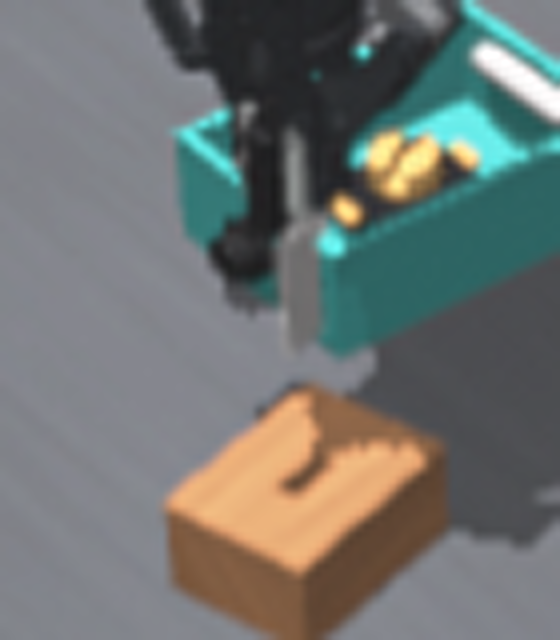

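View pics/t14.png

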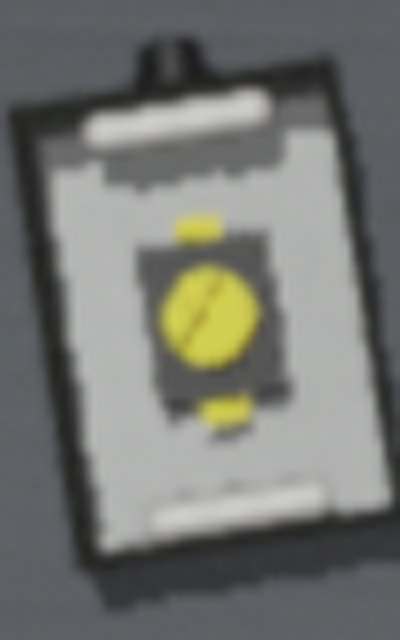

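```bash
cat > slot.py <<'E'
from h import *
def slot(f,im,cx,cy,R,z=34):
    k=6
    big=cv2.resize(im[cy-12:cy+13,cx-12:cx+13],None,fx=k,fy=k,interpolation=cv2.INTER_LANCZOS4).astype(float).sum(2)
    H,W=big.shape;yy,xx=np.mgrid[:H,:W]
    c=np.array([(cx+0.0),(cy+0.0)])
    return big
def fit(f,im,c,rad,z=34):
    g=im.astype(float).sum(2)
    ys,xs=np.mgrid[:g.shape[0],:g.shape[1]]
    P=plane(f,np.c_[xs.ravel(),ys.ravel()][(abs(xs-c[0])<12).ravel()&(abs(ys-c[1])<12).ravel()],z)
    v=g[(abs(xs-c[0])<12)&(abs(ys-c[1])<12)]
    C=plane(f,[c],z)[0]
    d=P-C;m=np.hypot(d[:,0],d[:,1])<rad
    d=d[m][:,:2];v=v[m];w=np.clip(np.median(v)-v,0,None)
    mu=(w[:,None]*d).sum(0)/w.sum();q=d-mu
    e,V=np.linalg.eigh((w[:,None]*q).T@q);a=V[:,1]
    return (np.degrees(np.arctan2(a[1],a[0]))+90)%180-90,np.sqrt(e/w.sum()),mu
E
python3 - <<'E'
from slot import *
t=grab_frame('top');s=grab_frame('scene')
i0=cv2.imread('pics/top0.png')[:,:,::-1];i1=t['image']
for rad in(8,10,11,12): print(rad,fit(t,i0,(235.95,189.5),rad),fit(t,i1,(235.95,189.5),rad))
# scene centre by yellow mask
j0=cv2.imread('pics/scene0.png')[:,:,::-1]
E
```

```text
8 (np.float64(47.38735394568596), array([1.30245538, 3.81683572]), array([ 2.715727  , -1.56416263])) (np.float64(-27.60342519701456), array([1.40078472, 3.35692613]), array([0.34653656, 4.05960237]))
10 (np.float64(43.533882898801096), array([2.20249909, 5.67412814]), array([ 2.82602642, -1.3951273 ])) (np.float64(-26.37300447691746), array([3.11817564, 5.13876222]), array([0.63963699, 3.17961625]))
11 (np.float64(37.86391180849594), array([3.29154713, 6.31794878]), array([ 1.55610382, -2.24113615])) (np.float64(-20.445048830582863), array([4.06332257, 5.62624684]), array([0.56528691, 2.59896307]))
12 (np.float64(19.54618294608906), array([5.61525518, 7.82858843]), array([-1.27941739, -0.93010258])) (np.float64(16.9673869909619), array([5.77007589, 6.80739718]), array([-1.77064276,  0.78580171]))
```

Run:
```python
from h import *
s=grab_frame('scene')
c=lambda P:(proj(s,P)-[170,100]+.5)*8-.5
u=np.array([np.cos(np.radians(14.8)),np.sin(np.radians(14.8)),0]);v=np.array([-u[1],u[0],0])
T=np.array([489,-248.6,95.1])
print("blade bottom",c([T+9*u+2*v,T-9*u+2*v,T+9*u-2*v,T-9*u-2*v]))
H=np.array([491.4,-246.5,40])
print("hole",c([H+11*u+4*v,H-11*u+4*v,H+11*u-4*v,H-11*u-4*v]))
h=plane(s,[((x+.5)/8-.5+170,(y+.5)/8-.5+100) for x,y in [(285,487),(325,462)]],40);print(h)
st=plane(s,[((x+.5)/8-.5+170,(y+.5)/8-.5+100) for x,y in [(166,508),(300,385),(445,443),(305,575)]],40);print(st,st.mean(0))
crop(s,'s15',190,110,220,170,13)
```

```text
blade bottom [[289.45015751 353.7267788 ]
 [323.10510062 326.44267071]
 [280.13699842 349.34749026]
 [313.82145665 322.13216018]]
hole [[296.80597779 490.49450902]
 [336.77069973 456.71135764]
 [278.63822038 481.61159534]
 [318.67158742 447.99410435]]
[[ 503.04846465 -243.87762815   40.        ]
 [ 484.5684389  -245.76665367   40.        ]]
[[ 540.84877948 -260.87204784   40.        ]
 [ 466.32948473 -285.06044429   40.        ]
 [ 446.3536228  -227.45497291   40.        ]
 [ 524.57790983 -203.20066636   40.        ]] [ 494.52744921 -244.14703285   40.        ]
```

View pics/s15.png

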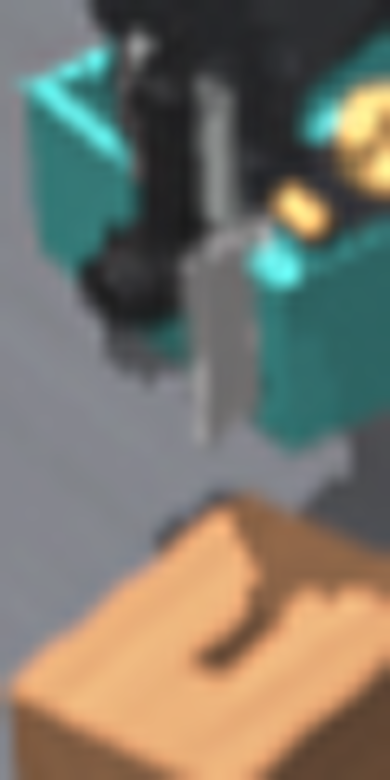

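Run:
```python
from h import *
s=grab_frame('scene')
g=lambda L,k,x0,y0:[((x+.5)/k-.5+x0,(y+.5)/k-.5+y0) for x,y in L]
P=plane(s,g([(213,443),(252,406)],13,190,110),95.1);d=P[0]-P[1];print(P,d,np.degrees(np.arctan2(d[1],d[0])))
c=lambda P:(proj(s,P)-[190,110]+.5)*13-.5
T=np.array([489,-248.6,95.1])
for a in(14.8,18,21,24,27):
    u=np.array([np.cos(np.radians(a)),np.sin(np.radians(a)),0]);v=np.array([-u[1],u[0],0])
    print(a,np.round(c([T+9*u-2*v,T+9*u+2*v,T-9*u+2*v]),0).tolist())
crop(s,'s16',200,125,216,148,26)
```

```text
[[ 496.41005177 -244.6221802    95.1       ]
 [ 482.95567879 -249.33216876   95.1       ]] [13.45437298  4.70998856  0.        ] 19.293680638226988
14.8 [[196.0, 438.0], [211.0, 445.0], [265.0, 401.0]]
18 [[197.0, 439.0], [213.0, 446.0], [264.0, 400.0]]
21 [[199.0, 440.0], [215.0, 446.0], [262.0, 399.0]]
24 [[200.0, 441.0], [217.0, 447.0], [260.0, 398.0]]
27 [[202.0, 442.0], [220.0, 447.0], [259.0, 397.0]]
```

View pics/s16.png

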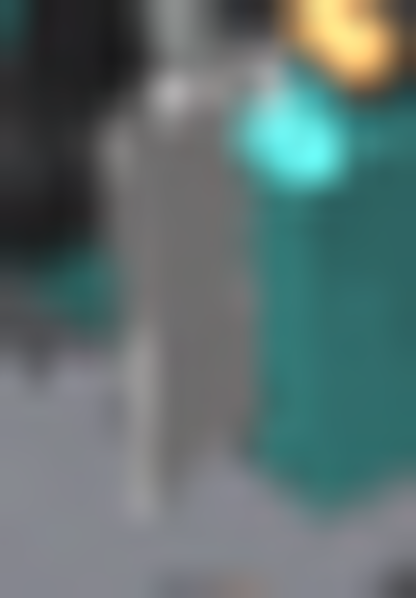

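Run:
```python
from h import *
tip(492.5,-247.8,44,12)
```

```text
tip [ 489.7 -249.1   95.9]
clock 12.0 shift m [ 0.0029 -0.0007  0.0519] spin 2.81 F [ 0.6  0.5 -0.4] T [-0.008  0.001 -0.044] pos [ 488.8 -248.7  327.9] rot [179.84  -0.18  14.81] open 0.128 q [-0.47  0.32  1.87 -0.    0.94  0.84]
```

Emit:
carry_out:
  steps:
    - [[0,0.0036,0,0.02,3],[0,0.0036,0,0.04,3],[0,0.0036,0,0.051,3],[0,0.0036,0,0.051,3],[0,0.0036,0,0.051,3]]

```text
clock: 12.5
eef_pos: [492.7, -247.9, 277.2]
tcp_rot: [3.139, -0.003, 0.206]
contact_force: [0.3, -0.3, 0.3]
opening: 0.128
```

Run:
```python
from h import *
tip(492.5,-247.8,30,12)
s=grab_frame('scene');crop(s,'s17',185,125,235,175,13)
```

```text
tip [ 493.5 -248.4   45.2]
clock 12.5 shift m [-0.0009 -0.0008  0.0152] spin -0.19 F [ 0.3 -0.3  0.3] T [-0.035 -0.031 -0.042] pos [ 492.7 -247.9  277.2] rot [179.85  -0.19  11.81] open 0.128 q [-0.47  0.4   1.9  -0.    0.84  0.9 ]
```

View pics/s17.png

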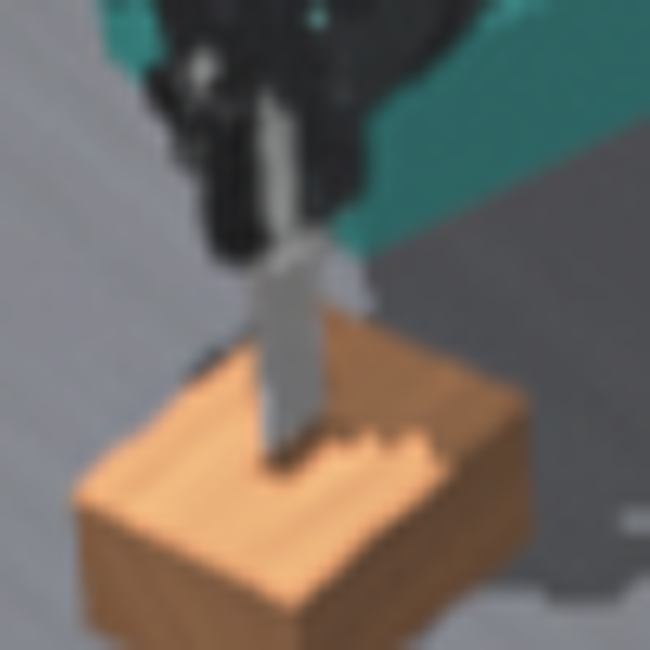

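Emit:
carry_out:
  steps:
    - [[0,0,0,0.005,0],[0,0,0,0.009,0],[0,0,0,0.009,0]]

```text
clock: 12.85
eef_pos: [492.9, -248.0, 269.0]
tcp_rot: [3.138, -0.005, 0.206]
contact_force: [0.2, 2.3, 1.0]
opening: 0.129
```

Run:
```python
from h import *
tip(492.5,-247.8,30,12)
s=grab_frame('scene');crop(s,'s18',185,125,235,175,13)
```

```text
tip [ 494.1 -248.6   37. ]
clock 12.85 shift m [-0.0015 -0.0011  0.007 ] spin -0.2 F [0.2 2.3 1. ] T [0.375 0.02  0.052] pos [ 492.9 -248.   269. ] rot [179.8   -0.26  11.8 ] open 0.129 q [-0.47  0.41  1.9   0.    0.82  0.9 ]
```

View pics/s18.png

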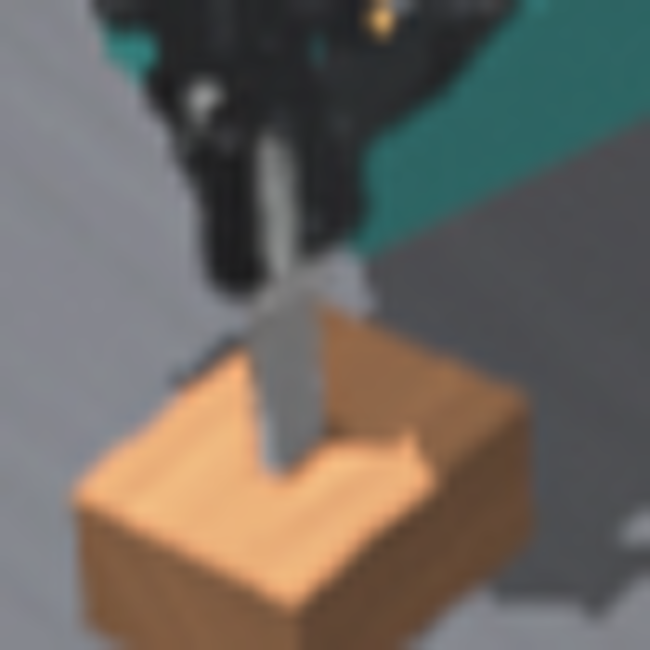

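Emit:
carry_out:
  steps:
    - [[0,-0.001,-0.0012,0.0,0],[0,-0.001,-0.0012,0.004,0],[0,-0.001,-0.0012,0.009,0],[0,-0.001,-0.0012,0.014,0],[0,-0.001,-0.0012,0.014,0]]

```text
clock: 13.4
eef_pos: [491.4, -246.9, 253.8]
tcp_rot: [3.139, -0.003, 0.206]
contact_force: [-0.1, -0.2, -1.6]
opening: 0.131
```

Run:
```python
from h import *
tip(492.5,-247.8,18,12)
s=grab_frame('scene');crop(s,'s19',185,125,235,175,13)
```

```text
tip [ 492.2 -247.2   21.8]
clock 13.4 shift m [0.0002 0.0006 0.0038] spin -0.2 F [-0.1 -0.2 -1.6] T [-0.048 -0.001 -0.047] pos [ 491.4 -246.9  253.8] rot [179.87  -0.18  11.8 ] open 0.131 q [-0.47  0.43  1.92  0.    0.79  0.9 ]
```

View pics/s19.png

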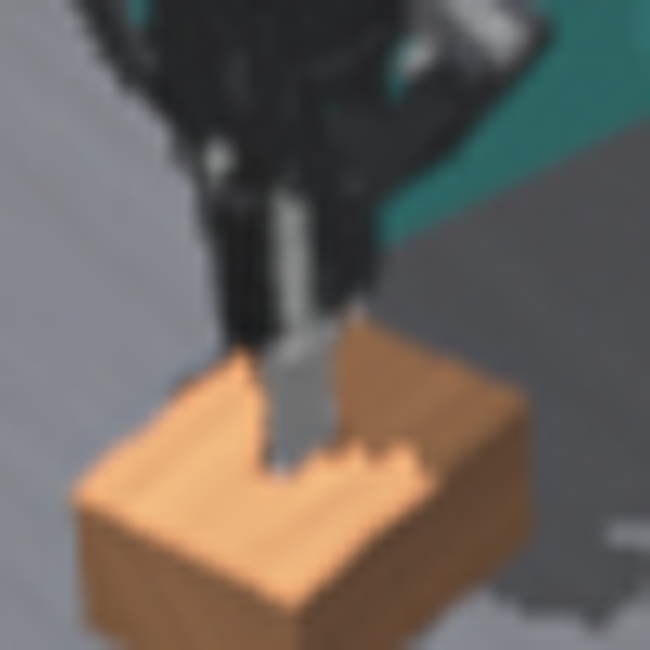

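Emit:
carry_out:
  steps:
    - [[0,0,0,0.003,0],[0,0,0,0.006,0],[0,0,0,0.006,0],[45,0,0,0.006,0],[45,0,0,0.006,0],[45,0,0,0.006,0],[45,0,0,0.006,0]]
  squeeze: 30

```text
clock: 14.15
eef_pos: [491.6, -247.0, 248.3]
tcp_rot: [3.139, -0.004, 0.206]
contact_force: [-0.7, -0.0, -0.2]
opening: 0.451
```

Emit:
carry_out:
  steps:
    - [[45,0,0,-0.02,0],[45,0,0,-0.05,0],[45,0,0,-0.1,0],[45,0,0,-0.1,0]]

```text
clock: 14.55
eef_pos: [493.0, -247.7, 354.4]
tcp_rot: [3.133, -0.011, 0.206]
contact_force: [0.0, 0.3, 0.1]
opening: 0.455
```

Run:
```python
from h import *
go(444.3,266.7,320,15.3)
s=grab_frame('scene');crop(s,'s20',170,90,250,180,7)
```

```text
clock 14.55 shift m [ 0.0571 -0.5138  0.0305] spin -3.5 F [0.  0.3 0.1] T [-0.025  0.009  0.016] pos [ 493.  -247.7  354.4] rot [179.49  -0.65  11.8 ] open 0.455 q [-0.47  0.29  1.84  0.    0.99  0.9 ]
```

View pics/s20.png

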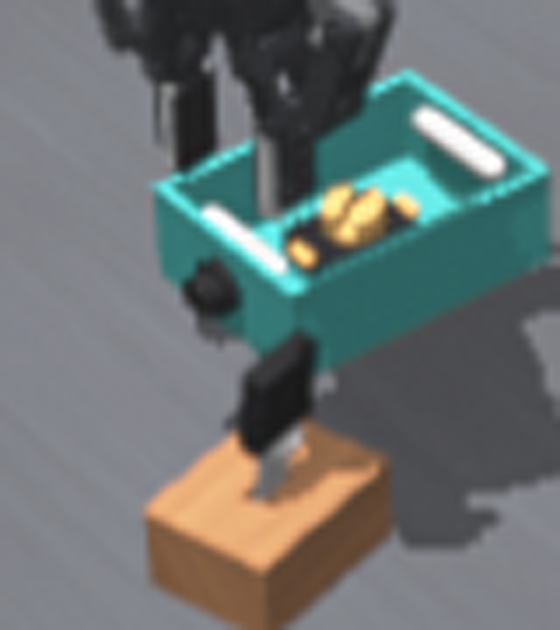

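Emit:
carry_out:
  steps:
    - [[50,0.057,-0.514,0.0,-3.5],[50,0.057,-0.514,0.0,-3.5],[50,0.057,-0.514,0.0,-3.5],[50,0.057,-0.514,0.0,-3.5],[50,0.057,-0.514,0.0,-3.5],[50,0.057,-0.514,0.0,-3.5],[50,0.057,-0.514,0.0,-3.5],[50,0.057,-0.514,0.0,-3.5]]

```text
clock: 15.4
eef_pos: [452.8, 153.3, 347.8]
tcp_rot: [3.134, -0.008, 0.267]
contact_force: [0.8, -0.5, 0.2]
opening: 0.5
```

Run:
```python
from h import *
go(444.3,266.7,265,15.3)
t=grab_frame('top');crop(t,'t21',310,170,390,250,7)
```

```text
clock 15.4 shift m [ 0.0211 -0.1123  0.0821] spin -0.0 F [ 0.8 -0.5  0.2] T [ 0.072 -0.021 -0.021] pos [452.8 153.3 347.8] rot [179.57  -0.43  15.3 ] open 0.5 q [ 0.33  0.19  2.   -0.01  0.94  1.64]
```

View pics/t21.png

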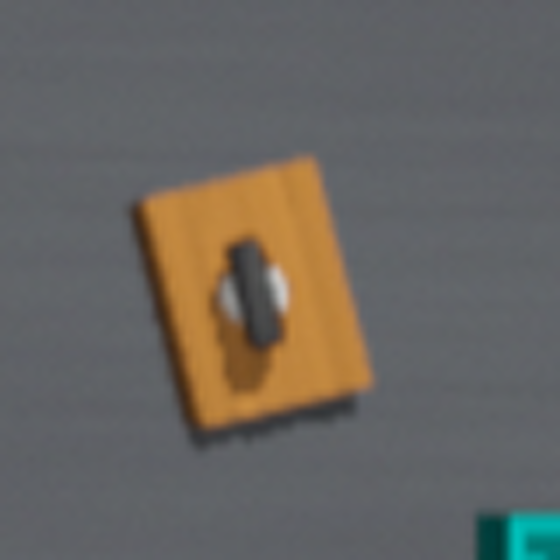

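Emit:
carry_out:
  steps:
    - [[50,0.021,-0.1123,0.03,0],[50,0.021,-0.1123,0.06,0],[50,0.021,-0.1123,0.09,0],[50,0.021,-0.1123,0.09,0],[50,0.021,-0.1123,0.09,0]]

```text
clock: 15.95
eef_pos: [442.8, 272.7, 255.7]
tcp_rot: [3.136, -0.005, 0.271]
contact_force: [-0.1, 0.1, 0.5]
opening: 0.501
```

Run:
```python
from h import *
s=r.sense();print(s['eef_pos']+Rn.from_euler('xyz',s['tcp_rot']).as_matrix()@[0,0,165])
go(444.3,266.7,206,15.3)
s=grab_frame('scene');crop(s,'s22',300,180,410,310,5)
```

```text
[443.78078547 271.9696095   90.68172798]
clock 15.95 shift m [-0.0004  0.0059  0.0497] spin 0.2 F [-0.1  0.1  0.5] T [ 0.002  0.042 -0.024] pos [442.8 272.7 255.7] rot [179.67  -0.26  15.5 ] open 0.501 q [ 0.55  0.39  1.98 -0.01  0.77  1.86]
```

View pics/s22.png

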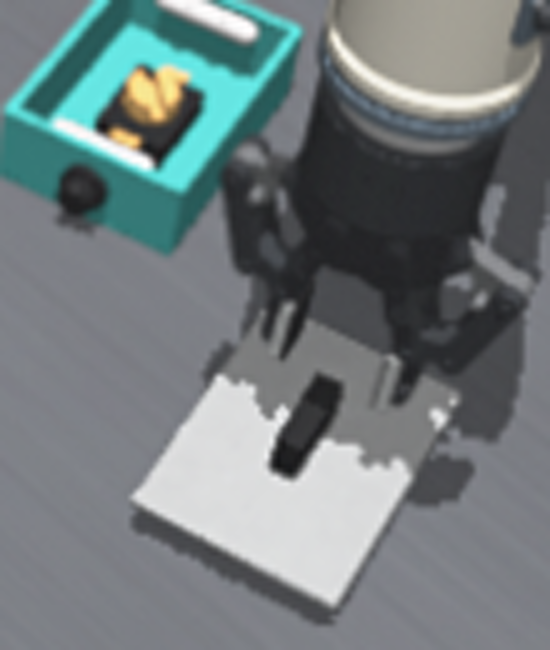

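Emit:
carry_out:
  steps:
    - [[50,-0.001,0.0052,0.0,0],[50,-0.001,0.0052,0.02,0],[50,-0.001,0.0052,0.035,0],[50,-0.001,0.0052,0.047,0],[50,-0.001,0.0052,0.047,0],[50,-0.001,0.0052,0.047,0]]

```text
clock: 16.6
eef_pos: [444.7, 266.4, 210.9]
tcp_rot: [3.136, -0.007, 0.269]
contact_force: [0.4, 0.4, 0.0]
opening: 0.501
```

Run:
```python
from h import *
s=r.sense();print(s['eef_pos']+Rn.from_euler('xyz',s['tcp_rot']).as_matrix()@[0,0,165])
go(444.3,266.7,206,15.3)
s=grab_frame('scene');crop(s,'s23',310,220,400,310,7)
```

```text
[446.10027403 265.89212919  45.87504319]
clock 16.6 shift m [-0.0003 -0.0004  0.0049] spin 0.1 F [0.4 0.4 0. ] T [-0.014 -0.02   0.022] pos [444.7 266.4 210.9] rot [179.71  -0.42  15.4 ] open 0.501 q [ 0.54  0.46  2.   -0.01  0.67  1.85]
```

View pics/s23.png

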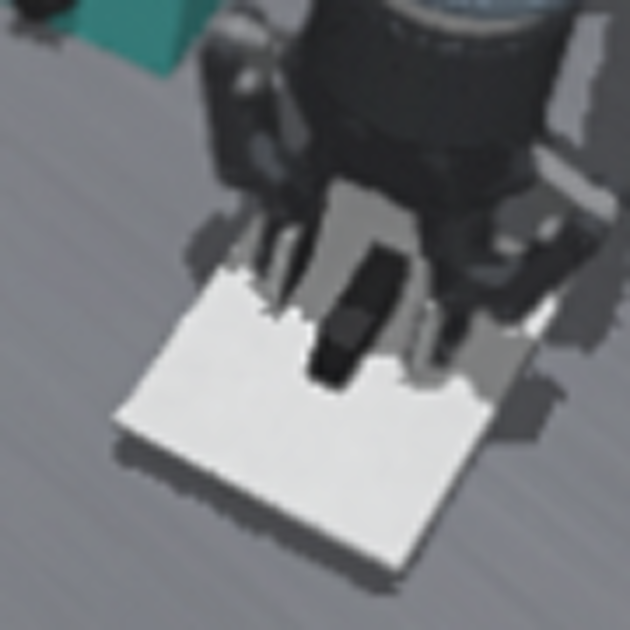

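Emit:
carry_out:
  steps:
    - [[50,-0.001,0,0.003,0],[50,-0.001,0,0.003,0],[10,-0.001,0,0.003,0],[0,-0.001,0,0.003,0],[0,-0.001,0,0.003,0],[0,-0.001,0,0.003,0],[0,-0.001,0,0.003,0]]
  squeeze: 30

```text
clock: 17.35
eef_pos: [443.8, 266.5, 208.1]
tcp_rot: [3.137, -0.008, 0.269]
contact_force: [0.1, 1.9, 1.9]
opening: 0.153
```

Run:
```python
from h import *
go(444.3,266.7,206,15.3)
s=grab_frame('scene');crop(s,'s24',310,220,400,310,7)
```

```text
clock 17.35 shift m [ 0.0005 -0.0001  0.0021] spin 0.12 F [0.1 1.9 1.9] T [0.161 0.072 0.003] pos [443.8 266.5 208.1] rot [179.72  -0.46  15.42] open 0.153 q [ 0.54  0.47  2.01 -0.01  0.66  1.85]
```

View pics/s24.png

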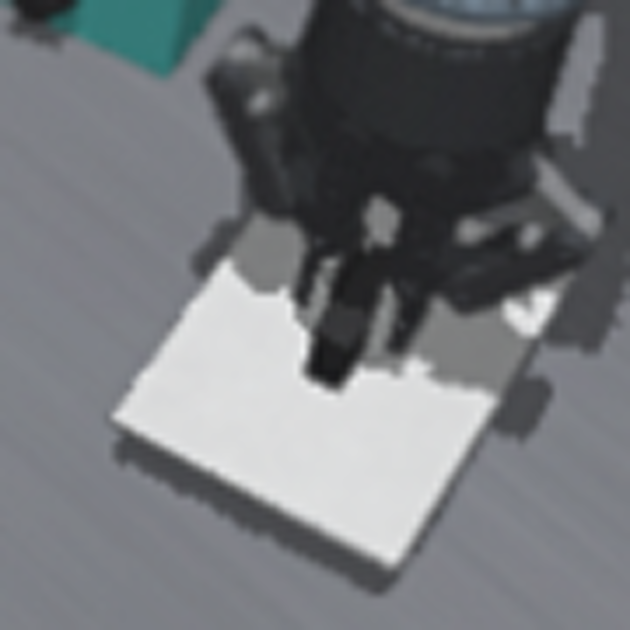

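Emit:
carry_out:
  steps:
    - [[0,0,0,0,0],[0,0,0,0,0],[0,0,0,-0.02,0],[0,0,0,-0.05,0],[0,0,0,-0.085,0],[0,0,0,-0.085,0],[0,0,0,-0.085,0]]
  squeeze: 110

```text
clock: 18.1
eef_pos: [443.1, 266.6, 293.4]
tcp_rot: [3.137, -0.009, 0.269]
contact_force: [0.5, -0.9, -2.9]
opening: 0.139
```

Run:
```python
from h import *
go(540,18.7,293,10.4)
s=grab_frame('scene');crop(s,'s25',290,170,400,300,5)
```

```text
clock 18.1 shift m [0.0275 0.2647 0.0019] spin 5.02 F [ 0.5 -0.9 -2.9] T [ 0.021  0.001 -0.031] pos [443.1 266.6 293.4] rot [179.74  -0.53  15.42] open 0.139 q [ 0.54  0.33  1.96 -0.01  0.84  1.85]
```

View pics/s25.png

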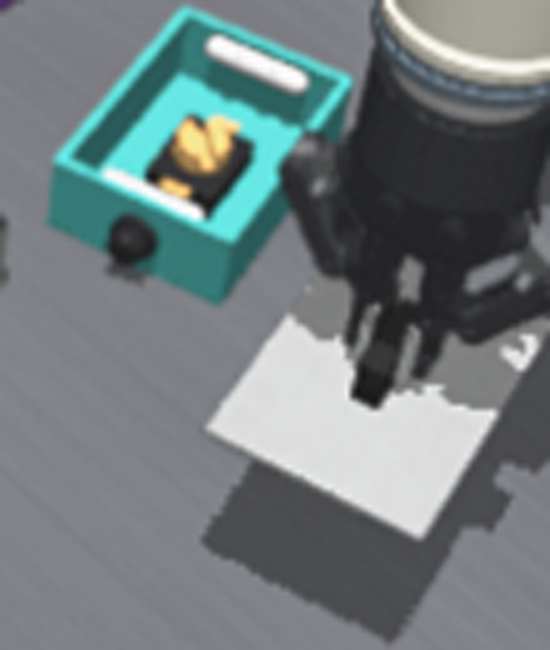

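Emit:
carry_out:
  steps:
    - [[0,0.0275,0.2647,0.005,5],[0,0.0275,0.2647,0.005,5],[0,0.0275,0.2647,0.005,5],[0,0.0275,0.2647,0.005,5],[0,0.0275,0.2647,0.005,5],[0,0.0275,0.2647,0.005,5],[0,0.0275,0.2647,0.005,5],[0,0.0275,0.2647,0.005,5]]

```text
clock: 18.95
eef_pos: [538.9, 18.8, 287.8]
tcp_rot: [3.138, -0.005, 0.181]
contact_force: [0.6, 0.9, -1.3]
opening: 0.137
```

Emit:
carry_out:
  steps:
    - [[0,0,0,0,0],[0,0,0,0,0]]

```text
clock: 19.15
eef_pos: [538.3, 20.2, 287.4]
tcp_rot: [3.138, -0.004, 0.183]
contact_force: [0.2, -0.4, -1.5]
opening: 0.132
```

Run:
```python
from h import *
s=r.sense();print(s['eef_pos']+Rn.from_euler('xyz',s['tcp_rot']).as_matrix()@[0,0,184])
go(540,18.7,270,10.4)
s=grab_frame('scene');crop(s,'s26',190,140,320,270,5)
t=grab_frame('top');crop(t,'t26',180,130,300,250,5)
```

```text
[539.10927426  19.72100316 103.38225847]
clock 19.15 shift m [0.0014 0.0017 0.0174] spin 0.06 F [ 0.2 -0.4 -1.5] T [0.014 0.082 0.02 ] pos [538.3  20.2 287.4] rot [179.81  -0.23  10.46] open 0.132 q [ 0.04  0.36  1.92 -0.    0.85  1.43]
```

View pics/s26.png

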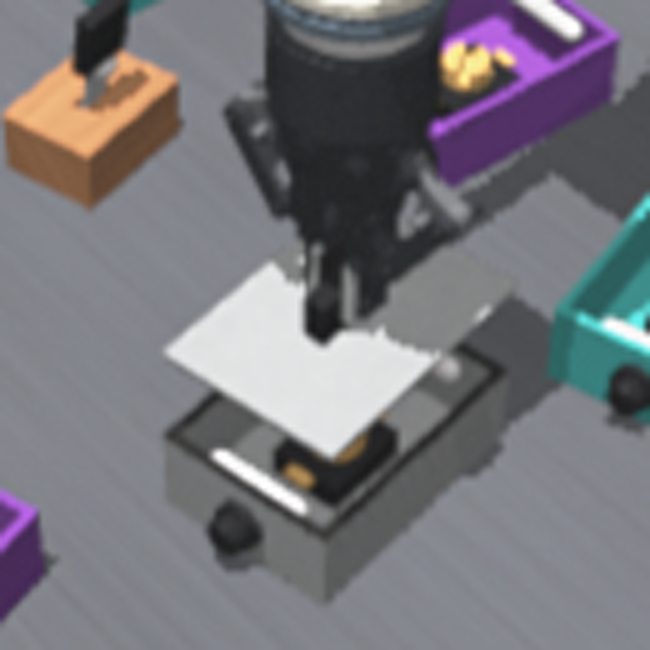

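View pics/t26.png

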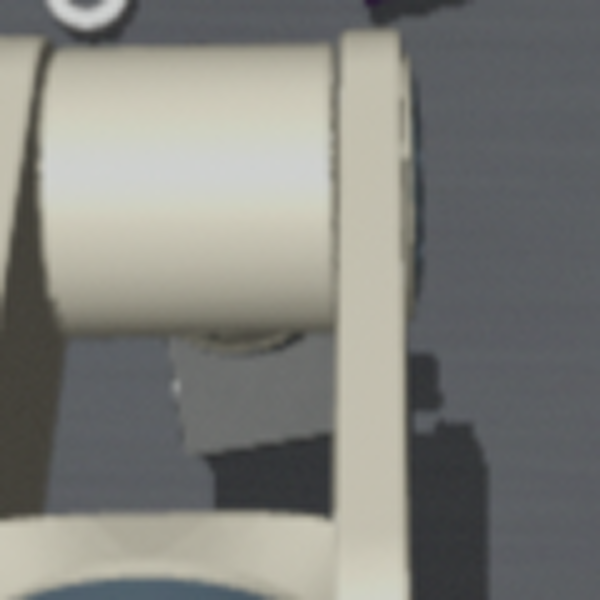

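Run:
```python
from h import *
s=grab_frame('scene')
g=lambda L,k,x0,y0:[((x+.5)/k-.5+x0,(y+.5)/k-.5+y0) for x,y in L]
A=plane(s,g([(165,350),(333,457),(270,262)],5,190,140),108)
B=plane(s,g([(166,435),(326,538),(505,372)],5,190,140),50)
np.set_printoptions(precision=1,suppress=True)
print(A,B)
an=lambda d:np.degrees(np.arctan2(d[1],d[0]))
print("cover: short edge",np.linalg.norm(A[1]-A[0]),an(A[1]-A[0])-90,"long",an(A[0]-A[2]),np.linalg.norm(A[0]-A[2]),"mid end",(A[0]+A[1])/2,"ctr",(A[1]+A[2])/2)
print("box",np.linalg.norm(B[1]-B[0]),an(B[1]-B[0])-90,an(B[1]-B[2]),"mid end",(B[0]+B[1])/2,"ctr",(B[0]+B[2])/2)
```

```text
[[618.1 -13.7 108. ]
 [601.   84.4 108. ]
 [544.6 -27.6 108. ]] [[619.3 -14.3  50. ]
 [601.6  81.7  50. ]
 [467.4  58.2  50. ]]
cover: short edge 99.53456818612277 9.900686762619529 long 10.70083522539237 74.8104512768872 mid end [609.6  35.3 108. ] ctr [572.8  28.4 108. ]
box 97.6036945203293 10.470296087200538 9.939271010058617 mid end [610.4  33.7  50. ] ctr [543.4  21.9  50. ]
```

Emit:
carry_out:
  steps:
    - [[0,0.001,0.0016,0.0,0],[0,0.001,0.0016,0.01,0],[0,0.001,0.0016,0.02,0],[0,0.001,0.0016,0.028,0],[0,0.001,0.0016,0.033,0],[0,0.001,0.0016,0.033,0],[0,0.001,0.0016,0.033,0]]

```text
clock: 20.0
eef_pos: [540.2, 18.2, 254.7]
tcp_rot: [3.138, -0.005, 0.182]
contact_force: [0.9, -0.4, -1.4]
opening: 0.136
```

Run:
```python
from h import *
s=r.sense();print(s['eef_pos']+Rn.from_euler('xyz',s['tcp_rot']).as_matrix()@[0,0,184])
go(540,18.7,250,10.4)
s=grab_frame('scene');crop(s,'s27',200,170,310,270,6)
```

```text
[541.20717309  17.74214809  70.67997142]
clock 20.0 shift m [-0.0001 -0.0005  0.0047] spin 0.03 F [ 0.9 -0.4 -1.4] T [ 0.009 -0.038  0.002] pos [540.2  18.2 254.7] rot [179.8   -0.28  10.43] open 0.136 q [ 0.03  0.42  1.94 -0.    0.78  1.42]
```

View pics/s27.png

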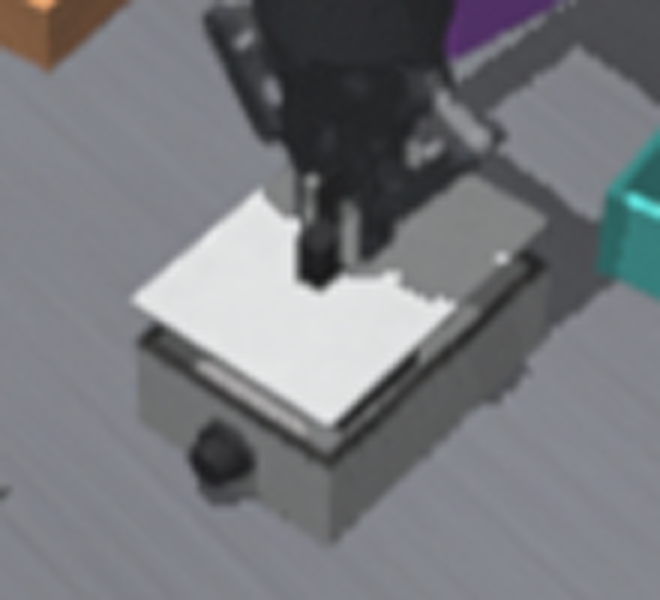

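Run:
```python
from h import *
s=grab_frame('scene')
g=lambda L,k,x0,y0:[((x+.5)/k-.5+x0,(y+.5)/k-.5+y0) for x,y in L]
A=plane(s,g([(132,300),(330,427),(548,218)],6,200,170),75.7)
B=plane(s,g([(138,342),(330,465),(550,265)],6,200,170),50)
np.set_printoptions(precision=1,suppress=True)
print(A,B,A.mean(0)-B.mean(0))
```

```text
[[621.5 -14.8  75.7]
 [603.8  83.   75.7]
 [466.5  55.8  75.7]] [[619.7 -14.7  50. ]
 [601.7  81.1  50. ]
 [465.6  58.6  50. ]] [ 1.6 -0.4 25.7]
```

Emit:
carry_out:
  steps:
    - [[0,-0.0012,0,0.0,0],[0,-0.0012,0,0.003,0],[0,-0.0012,0,0.006,0],[0,-0.0012,0,0.006,0]]

```text
clock: 20.5
eef_pos: [539.4, 18.0, 249.1]
tcp_rot: [3.138, -0.006, 0.182]
contact_force: [1.3, -0.7, 1.0]
opening: 0.134
```

Run:
```python
from h import *
s=r.sense();print(s['eef_pos']+Rn.from_euler('xyz',s['tcp_rot']).as_matrix()@[0,0,184])
go(540,18.7,250,10.4)
```

```text
[540.63653349  17.50414993  65.05892914]
clock 20.5 shift m [ 0.0007 -0.0006 -0.0009] spin 0.03 F [ 1.3 -0.7  1. ] T [-0.035 -0.116 -0.056] pos [539.4  18.  249.1] rot [179.79  -0.36  10.43] open 0.134 q [ 0.03  0.42  1.94 -0.    0.77  1.42]
```

Emit:
carry_out:
  steps:
    - [[0,0,0,0.002,0],[0,0,0,0.004,0],[0,0,0,0.004,0]]

```text
clock: 20.8
eef_pos: [539.6, 18.0, 245.5]
tcp_rot: [3.138, -0.007, 0.182]
contact_force: [0.1, -0.1, 4.3]
opening: 0.131
```

Run:
```python
from h import *
s=r.sense();print(s['eef_pos']+Rn.from_euler('xyz',s['tcp_rot']).as_matrix()@[0,0,184])
go(540,18.7,250,10.4)
s=grab_frame('scene');crop(s,'s28',200,170,310,270,6)
```

```text
[540.91292695  17.47779605  61.46171803]
clock 20.8 shift m [ 0.0006 -0.0006 -0.0045] spin 0.03 F [ 0.1 -0.1  4.3] T [-0.066  0.204 -0.059] pos [539.6  18.  245.5] rot [179.78  -0.38  10.43] open 0.131 q [ 0.03  0.43  1.94 -0.    0.76  1.42]
```

View pics/s28.png

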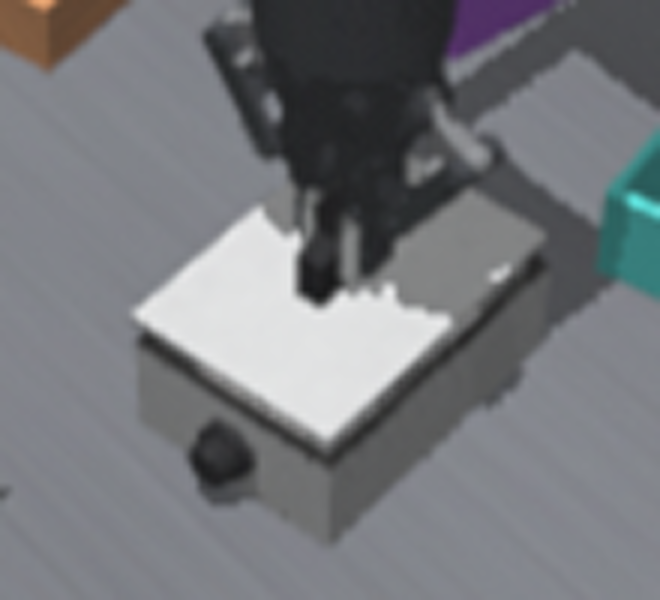

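Emit:
carry_out:
  steps:
    - [[0,0,0,0.002,0],[0,0,0,0.004,0],[0,0,0,0.004,0]]

```text
clock: 21.15
eef_pos: [539.6, 17.9, 241.5]
tcp_rot: [3.138, -0.007, 0.182]
contact_force: [-0.5, -0.4, 1.3]
opening: 0.136
```

Emit:
carry_out:
  steps:
    - [[0,0,0,0.002,0],[0,0,0,0.004,0],[0,0,0,0.004,0]]

```text
clock: 21.45
eef_pos: [539.4, 17.9, 236.8]
tcp_rot: [3.138, -0.006, 0.182]
contact_force: [1.8, -0.4, -7.8]
opening: 0.14
```

Run:
```python
from h import *
s=r.sense();print(s['eef_pos']+Rn.from_euler('xyz',s['tcp_rot']).as_matrix()@[0,0,184])
go(540,18.7,250,10.4)
s=grab_frame('scene');crop(s,'s29',200,170,310,270,6)
```

```text
[540.60466217  17.38824245  52.75556459]
clock 21.45 shift m [ 0.0008 -0.0007 -0.0132] spin 0.02 F [ 1.8 -0.4 -7.8] T [-0.032 -0.288 -0.003] pos [539.4  17.9 236.8] rot [179.78  -0.34  10.42] open 0.14 q [ 0.03  0.44  1.95 -0.    0.75  1.42]
```

View pics/s29.png

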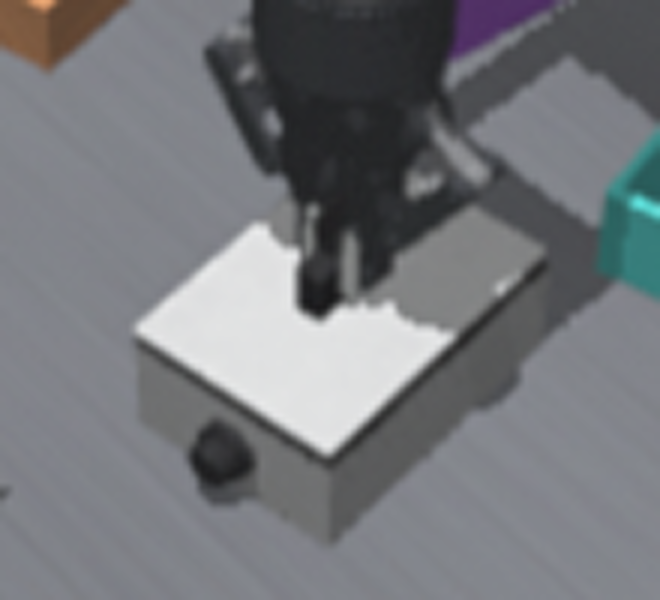

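Emit:
carry_out:
  steps:
    - [[0,0,0,0.0015,0],[0,0,0,0.003,0],[0,0,0,0.003,0]]

```text
clock: 21.8
eef_pos: [539.4, 18.0, 234.3]
tcp_rot: [3.138, -0.006, 0.182]
contact_force: [-2.7, 1.2, 6.2]
opening: 0.134
```

Run:
```python
from h import *
go(540,18.7,250,10.4)
```

```text
clock 21.8 shift m [ 0.0008 -0.0006 -0.0156] spin 0.03 F [-2.7  1.2  6.2] T [-0.125  0.324 -0.069] pos [539.4  18.  234.3] rot [179.79  -0.33  10.43] open 0.134 q [ 0.03  0.45  1.95 -0.    0.74  1.42]
```

Emit:
carry_out:
  steps:
    - [[0,0,0,0.0015,0],[0,0,0,0.002,0],[0,0,0,0.002,0]]

```text
clock: 22.1
eef_pos: [539.4, 18.0, 234.3]
tcp_rot: [3.138, -0.006, 0.182]
contact_force: [-8.6, -0.0, 24.4]
opening: 0.135
```

Run:
```python
from h import *
go(540,18.7,250,10.4)
```

```text
clock 22.1 shift m [ 0.0008 -0.0005 -0.0157] spin 0.04 F [-8.6 -0.  24.4] T [-0.235  1.263 -0.044] pos [539.4  18.  234.3] rot [179.78  -0.34  10.44] open 0.135 q [ 0.03  0.45  1.95 -0.    0.74  1.42]
```

Emit:
carry_out:
  steps:
    - [[0,0,0,0.0009,0],[0,0,0,0.0009,0],[0,0,0,0.0009,0],[0,0,0,0.0009,0]]

```text
clock: 22.5
eef_pos: [539.5, 18.0, 234.3]
tcp_rot: [3.138, -0.006, 0.182]
contact_force: [-4.5, -0.1, 12.3]
opening: 0.133
```

Run:
```python
from h import *
go(540,18.7,250,10.4)
s=grab_frame('scene');crop(s,'s30',200,170,310,270,6);go(540,18.7,250,10.4)
cv2.imwrite('pics/s31.png',s['image'][:,:,::-1])
```

```text
clock 22.5 shift m [ 0.0007 -0.0005 -0.0157] spin 0.05 F [-4.5 -0.1 12.3] T [-0.237  0.616 -0.043] pos [539.5  18.  234.3] rot [179.78  -0.35  10.45] open 0.133 q [ 0.03  0.45  1.95 -0.    0.74  1.42]
clock 22.55 shift m [ 0.0007 -0.0005 -0.0157] spin 0.05 F [-4.9 -0.1 13.3] T [-0.262  0.633 -0.06 ] pos [539.5  18.  234.3] rot [179.78  -0.35  10.45] open 0.132 q [ 0.03  0.45  1.95 -0.    0.74  1.42]
```

View pics/s30.png

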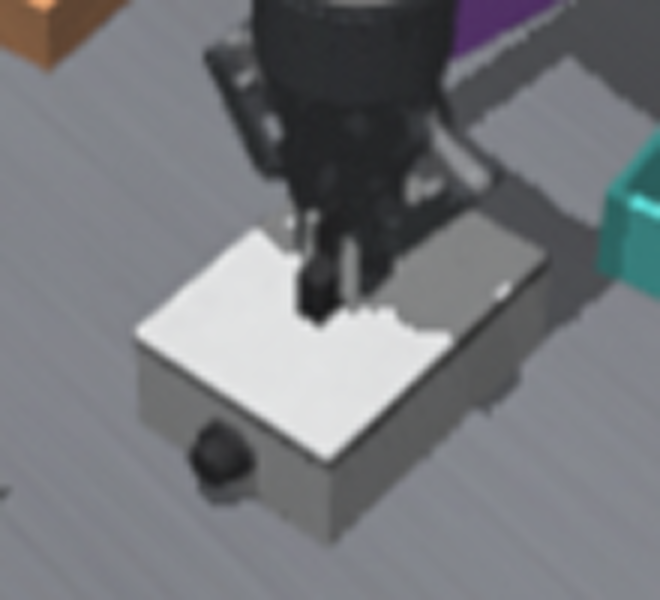

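View pics/s31.png

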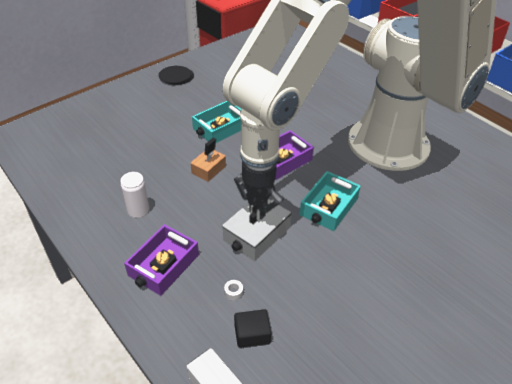

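Emit:
carry_out:
  steps:
    - [[0,-0.0003,0,0.0008,0],[0,-0.0003,0,0.0008,0],[0,-0.0003,0,0.0008,0],[0,-0.0003,0,0.0008,0],[0,-0.0003,0,0.0008,0]]

```text
clock: 23.05
eef_pos: [539.4, 18.0, 234.3]
tcp_rot: [3.138, -0.007, 0.182]
contact_force: [-3.4, 0.6, 10.9]
opening: 0.134
```

Run:
```python
from h import *
for i in range(4):
    go(540,18.7,250,10.4); s=grab_frame('scene')
crop(s,'s32',200,170,310,270,6)
```

```text
clock 23.05 shift m [ 0.0008 -0.0005 -0.0157] spin 0.05 F [-3.4  0.6 10.9] T [-0.181  0.443 -0.045] pos [539.4  18.  234.3] rot [179.77  -0.38  10.45] open 0.134 q [ 0.03  0.45  1.95 -0.    0.74  1.42]
clock 23.1 shift m [ 0.0008 -0.0005 -0.0157] spin 0.05 F [-3.9  1.7 10.1] T [-0.206  0.407 -0.087] pos [539.4  18.  234.3] rot [179.77  -0.38  10.45] open 0.138 q [ 0.03  0.45  1.95 -0.    0.74  1.42]
clock 23.15 shift m [ 0.0008 -0.0005 -0.0157] spin 0.05 F [-4.1  0.4  9.9] T [-0.142  0.397 -0.083] pos [539.4  18.  234.3] rot [179.77  -0.38  10.45] open 0.136 q [ 0.03  0.45  1.95 -0.    0.74  1.42]
clock 23.2 shift m [ 0.0008 -0.0005 -0.0157] spin 0.05 F [-2.6  0.1  9.7] T [-0.258  0.468 -0.047] pos [539.4  18.  234.3] rot [179.77  -0.38  10.45] open 0.133 q [ 0.03  0.45  1.95 -0.    0.74  1.42]
```

View pics/s32.png

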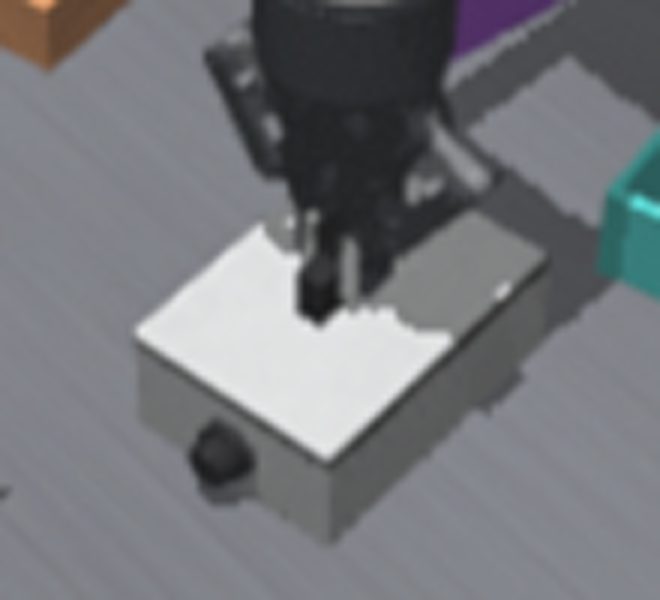

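About 10 N and the cover is flat on the rim. Handing in.

```bash
python3 -c "
from rig import workorder
print(workorder.sign_off())"
```

```text
the job is handed in; nothing more can be done
None
```

The job is done and handed in at about 23 s. The screw is turned to its stop, the key is back in its stand, and the cover is latched onto the box with the gripper still pressing it down.

- **Screw:** I turned it clockwise until the wrist torque rose from about 0.08 N m of friction to about 0.46 N m, which I took as the hard stop. In the top view the slot went from about 47° to about -28°, a turn of about 75°, which fits a 1.3 rad stop. The scene view alone put the final slot angle nearer -21°, so the two cameras disagree by several degrees. The fingers stayed well above the screw.
- **Key:** It stands upright in its stand; both views after I let go show it there. It had slipped a few degrees in the grip while turning, so I allowed about 3° for that when putting it back.
- **Cover:** I pressed it past the snap. The force went from +4 N to about -8 N as the latches drew it down, then it met the rim. The last picture shows no gap on the two rim sides facing the camera, and the plate height no longer changes.
- **Final push:** The last readings were 9.7 to 10.9 N with the gripper still closed on the bar. There is also 3 to 4 N sideways, and an earlier seating step briefly pressed with about 24 N.
- **Bystanders:** I did not go near the can, battery or collar, and in the last full view they look unmoved.

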